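# Clamp the shaker platform and load the glass sediment cores

### The arm

A 6-joint arm with a two-finger parallel gripper is mounted at the origin on the work surface. World frame = base frame: x ahead of the robot, y to its left, z up, the work surface at z = 0. Lengths are in m, angles in rad, forces in N, time in s.
With the tool pointing down it reaches from about 0.35 to 0.775 m from the base axis. Payload 7.3 kg.
Tool frame: the origin (TCP) lies at the very end of the fingers, on their centre line; the grasp point (between the pads) lies 19 mm behind it; z points along the fingers, y is the line along which they close (so a half turn about z gives the same grasp; the last joint's range is limited). The gripper opens to 92 mm and grips with 3 to 60 N. Pads are 19 mm wide; open, the fingers measure 130 mm over their backs; the gripper's body (75 mm by 190 mm) begins 47 mm behind the grasp point.
Start: joints at [1.147, 0.342, 1.524, -0, 1.275, -0.146], TCP at [0.144, 0.505, 0.227] pointing down, gripper open.
Joint ranges: [-2.53, 2.53], [-0.77, 2.02], [0.04, 2.7], [-1, 4.14], [0.28, 2.66], [-3.11, 3.11]. Speed limits (rad/s): [2.57, 2.57, 3.14, 3.14, 3.14, 3.14].

### API

Orientations are given as [roll, pitch, yaw] about the fixed x, y, z axes, in that order (R = Rz(yaw) Ry(pitch) Rx(roll)).
In Python, from cell import observe, read_camera, get_calibration, hand_in, search_frame gives the robot as it stands.
- The arm moves only by the tool step_arm, never from a script. Its argument "commands" is a list of rows, each an object with "translation": the shift along the tool's x, y, z in mm, a list of three; "roll": the turn about the tool's z in rad. In form: [{"translation": [x, y, z], "roll": roll}, ...]. A call has 1 to 20 rows; each row shifts and turns the commanded pose from where the row before left it, along the tool's axes as they then stand; what a row does not reach is not made up. A row lasts 1/12 s, in which the tool goes at most 41.7 mm and 7.16 degrees, less where a joint would pass 70% of its speed; a pose out of reach is approached as far as the arm can. A call is refused whole if a number of a shift passes 41.7 or a number of a turn 0.125, either way. A call with a gripper value outside its range is refused whole. "fingers" is the opening, from 0 (shut) to 1 (fully open), set as the call begins (left out, the last holds). The fingers move at their own pace and stop on an object; "grip_force" is the grip in N (left out, the last holds). Time passes only in rows, so rows that do not move let the fingers close. It gives the time, the measured TCP pose, the force, the opening and the grip force at its end, in the units of the state.
- observe(): the state, without advancing time (a new reading comes with each control period).
- read_camera(name): name is "side" or "top" or "wrist"; returns the picture (400x640x3 uint8, red, green, blue); there is no depth.
- get_calibration(name): a dict with "camera_matrix" (3x3 intrinsics, pixels), "world_from_camera" (4x4, takes a point from camera to world coordinates). Camera axes: x right, y up, looking along -z (the intrinsics and any distortion apply to the point x, -y, -z); pixel columns grow to the right and rows downward; lengths in m; the calibration is good to about 2 mm. A picture is of the moment at which its call begins: read the wrist's pose just before it. get_calibration takes no time and is no camera call; for the wrist camera it gives the pose at the moment of the call.
- hand_in(): hands the job in; it is judged then, once.
Trained networks look in the newest picture that a camera, given by its name, has taken for a name from the list of things; names that differ only in an ending like _2 or _b are one class to them, and where a whole thing is asked for, a point or a joint stands for the part that bears it (a point fixed in the world has none). Each returns a list of dicts, best first, with "confidence" (0 to 1); they miss things now and then, are a little off and sometimes report something else, mostly with a low value. They report only what shows in the picture. A call takes as long as a camera call. They do not tell look-alikes from the thing itself.
- search_frame(camera, name): "at" ([x, y, z] in m, in world coordinates, good to about 4 mm: the middle of the surface that is visible of it).
The state is a dict: "time": time; "qpos": joint angles; "qvel": joint speeds; "joint_efforts": joint torques, N m; "tool_pos": TCP position; "tool_rot": TCP orientation; "contact_force": force on the tool from outside, world axes, zero at the start; "torque": the same for the moment, N m; "opening": finger opening in m; "grip_force": force on a finger pad.
Only numpy, scipy, OpenCV 4.12 (cv2) and the standard library are available. Lean on these libraries where they do the work, as an engineer would, in place of code of your own. Each camera call takes 0.05 s, during which the arm holds its last target. There are 200 camera calls.

### The job

Get the sediment shaker going: first tighten the platform's three clamp knobs clockwise, going round red, yellow, blue a quarter turn each, and then round again in the same order for a second quarter turn each. Only then stand every glass core tube from the yellow mat upright and wholly on the platform's black round mat, handling the glass gently: grip it with no more than 15 N, set it down softly and never lay it over. When all are standing and let go, throw the switch lever on the blue control box fully to its other side, leaving everything else on the bench where it is.

Things in the scene. Friction and masses are not known exactly. Their poses are not given: they have to be found in the camera images.
- tube1: Upright glass tube with a mud core, may be absent. 120 mm tall, origin at the centre of its underside, z up. Orange foot 62 mm across up to 22 mm height, clear glass 44 mm across (red band near the top) up to 100 mm, orange stopper 50 mm across up to 120 mm. 0.2 to 0.4 kg, heavy at the foot. Fragile: about 10 N of grip is plenty, 15 N at most, on glass or top stopper
- tube2: Upright glass tube with a mud core, may be absent. 120 mm tall, origin at the centre of its underside, z up. Orange foot 62 mm across up to 22 mm height, clear glass 44 mm across (red band near the top) up to 100 mm, orange stopper 50 mm across up to 120 mm. 0.2 to 0.4 kg, heavy at the foot. Fragile: about 10 N of grip is plenty, 15 N at most, on glass or top stopper
- tube3: Upright glass tube with a mud core, may be absent. 120 mm tall, origin at the centre of its underside, z up. Orange foot 62 mm across up to 22 mm height, clear glass 44 mm across (red band near the top) up to 100 mm, orange stopper 50 mm across up to 120 mm. 0.2 to 0.4 kg, heavy at the foot. Fragile: about 10 N of grip is plenty, 15 N at most, on glass or top stopper
- tube4: Upright glass tube with a mud core, may be absent. 120 mm tall, origin at the centre of its underside, z up. Orange foot 62 mm across up to 22 mm height, clear glass 44 mm across (red band near the top) up to 100 mm, orange stopper 50 mm across up to 120 mm. 0.2 to 0.4 kg, heavy at the foot. Fragile: about 10 N of grip is plenty, 15 N at most, on glass or top stopper
- mat_centre (a point): Centre of the round black rubber mat, 176 mm across, flush in the top of the shaker's round aluminium platform (290 mm across, top 80 mm above the bench). This point lies on the mat's surface, z up; its x axis points to the red knob. The platform is fixed; it does not turn
- red_grip (a point): On the vertical axis of the red clamp knob, 34 mm above the platform. The knob is an upright red bar 50 mm long (this point's x axis), 15 mm thick (its y axis), from 10 to 46 mm above the platform, with a white mark on top at its +x end. Its axis is 115 mm from the mat's centre; the three knobs stand 120 degrees apart. The axes turn with the knob
- red_knob (a joint): Turn of the red knob in rad, growing clockwise seen from above (tightening). 0 = white mark pointing straight out from the platform's centre; it starts within 0.12 of that; 1.57 after the first quarter turn, 3.14 after the second. Light friction, stays where it is left; stops at 4.2
- yellow_grip (a point): On the vertical axis of the yellow clamp knob, 34 mm above the platform. The knob is an upright yellow bar 50 mm long (this point's x axis), 15 mm thick (its y axis), from 10 to 46 mm above the platform, with a white mark on top at its +x end. Its axis is 115 mm from the mat's centre; the three knobs stand 120 degrees apart. The axes turn with the knob
- yellow_knob (a joint): Turn of the yellow knob in rad, growing clockwise seen from above (tightening). 0 = white mark pointing straight out from the platform's centre; it starts within 0.12 of that; 1.57 after the first quarter turn, 3.14 after the second. Light friction, stays where it is left; stops at 4.2
- blue_grip (a point): On the vertical axis of the blue clamp knob, 34 mm above the platform. The knob is an upright blue bar 50 mm long (this point's x axis), 15 mm thick (its y axis), from 10 to 46 mm above the platform, with a white mark on top at its +x end. Its axis is 115 mm from the mat's centre; the three knobs stand 120 degrees apart. The axes turn with the knob
- blue_knob (a joint): Turn of the blue knob in rad, growing clockwise seen from above (tightening). 0 = white mark pointing straight out from the platform's centre; it starts within 0.12 of that; 1.57 after the first quarter turn, 3.14 after the second. Light friction, stays where it is left; stops at 4.2
- yellow_mat: Flat yellow spill mat, 200 x 200 x 4 mm, fixed, on which the tubes stand at the start (their foot 4 mm above the bench). Origin at the centre of its underside
- control_box: Blue control box of the shaker, fixed, 120 (x) x 140 (y) x 55 mm high, origin at the centre of its underside. A green-tipped switch lever stands on its top in the middle; its hinge runs along the box's y axis, 77 mm above the bench over the box's centre
- switch_tip (a point): Centre of the green ball (26 mm across) on the end of the switch lever; the steel rod below it is 10 mm thick and the ball is 90 mm from the hinge. Off: it leans 0.5 rad to the box's -x side; on: 0.5 rad to the box's +x side
- switch (a joint): Angle of the switch lever in rad: 0 off, growing as it is pushed towards the box's +x, 1.0 fully on (end stop). It stays where it is left; about 1 N at the ball moves it
- beaker: Glass beaker, 80 mm across, 100 mm tall; not part of the job, leave it where it is. Origin at the centre of its underside
- wash_bottle: White bottle with red cap, 64 mm across, 150 mm tall; not part of the job, leave it where it is. Origin at the centre of its underside
- tape_roll: Roll of red tape lying flat, 84 mm across, 20 mm high; not part of the job, leave it where it is. Origin at the centre of its underside
- spare_stopper: Loose orange stopper, 62 mm across, 30 mm high; not part of the job, leave it where it is. Origin at the centre of its underside
- spatula: Spatula, 190 mm long, lying flat; not part of the job, leave it where it is. Origin at the centre of its underside (handle to its -x)
- sample_jar: Amber jar with white lid, 70 mm across, 90 mm tall; not part of the job, leave it where it is. Origin at the centre of its underside
- steel_cup: Open steel cup, 70 mm across, 70 mm tall; not part of the job, leave it where it is. Origin at the centre of its underside
Mind the look-alikes: they are no part of the job. What is shaped like the tube1 but green or turquoise is not meant.

How it is judged:
On the way, in this order (a step that is already met when the one before it is completed fails the run):
1. red knob given its first quarter turn, the others as they should be by then, no tube on the platform yet (value of joint red_knob between 1.2 and 1.95 rad and value of joint yellow_knob between -1 and 0.4 rad and value of joint blue_knob between -1 and 0.4 rad and horizontal distance between each of tube1, tube2, tube3, tube4 and mat_centre above 0.12 m), for 0.2 s.
2. yellow knob given its first quarter turn, the others as they should be by then, no tube on the platform yet (value of joint red_knob between 1.2 and 1.95 rad and value of joint yellow_knob between 1.2 and 1.95 rad and value of joint blue_knob between -1 and 0.4 rad and horizontal distance between each of tube1, tube2, tube3, tube4 and mat_centre above 0.12 m), for 0.2 s.
3. blue knob given its first quarter turn, the others as they should be by then, no tube on the platform yet (value of joint red_knob between 1.2 and 1.95 rad and value of joint yellow_knob between 1.2 and 1.95 rad and value of joint blue_knob between 1.2 and 1.95 rad and horizontal distance between each of tube1, tube2, tube3, tube4 and mat_centre above 0.12 m), for 0.2 s.
4. red knob given its second quarter turn, the others as they should be by then, no tube on the platform yet (value of joint red_knob between 2.75 and 3.55 rad and value of joint yellow_knob between 1.2 and 1.95 rad and value of joint blue_knob between 1.2 and 1.95 rad and horizontal distance between each of tube1, tube2, tube3, tube4 and mat_centre above 0.12 m), for 0.2 s.
5. yellow knob given its second quarter turn, the others as they should be by then, no tube on the platform yet (value of joint red_knob between 2.75 and 3.55 rad and value of joint yellow_knob between 2.75 and 3.55 rad and value of joint blue_knob between 1.2 and 1.95 rad and horizontal distance between each of tube1, tube2, tube3, tube4 and mat_centre above 0.12 m), for 0.2 s.
6. blue knob given its second quarter turn, the others as they should be by then, no tube on the platform yet (value of joint red_knob between 2.75 and 3.55 rad and value of joint yellow_knob between 2.75 and 3.55 rad and value of joint blue_knob between 2.75 and 3.55 rad and horizontal distance between each of tube1, tube2, tube3, tube4 and mat_centre above 0.12 m), for 0.2 s.
7. every tube that is there stands upright on the black mat, let go (horizontal distance between each of tube1, tube2, tube3, tube4 and mat_centre below 0.064 m and z of tube1 in the frame of mat_centre between -0.006 and 0.006 m and angle between each of tube1, tube2, tube3, tube4's own z axis and vertical below 0.1 rad and contact force between the fingers and tube1 below 0.1 N and linear speed of each of tube1, tube2, tube3, tube4 below 0.03 m/s and z of tube2 in the frame of mat_centre between -0.006 and 0.006 m and contact force between the fingers and tube2 below 0.1 N and z of tube3 in the frame of mat_centre between -0.006 and 0.006 m and contact force between the fingers and tube3 below 0.1 N and z of tube4 in the frame of mat_centre between -0.006 and 0.006 m and contact force between the fingers and tube4 below 0.1 N), for 0.3 s.
8. switch lever thrown to the far side (value of joint switch above 0.8 rad), for 0.2 s.
At the end, for the whole second after the job is handed in: All knobs two quarter turns from the start mark (3.14 rad, about 0.4 either way); every tube present upright within 0.1 rad, its foot on the black mat with its axis within 64 mm of the mat's centre, let go and at rest; lever past 0.8 rad (all of step 7 and value of joint red_knob between 2.75 and 3.55 rad and value of joint yellow_knob between 2.75 and 3.55 rad and value of joint blue_knob between 2.75 and 3.55 rad and value of joint switch above 0.8 rad); the robot touches nothing.
It fails at once if a glass tube is squeezed hard (over 17 N on each finger, 34 N summed over both) (contact force between the fingers and tube1 above 34 N or contact force between the fingers and tube2 above 34 N or contact force between the fingers and tube3 above 34 N or contact force between the fingers and tube4 above 34 N).
It fails at once if a tube is set down hard on the platform (over 40 N) (contact force between any of tube1, tube2, tube3, tube4 and shaker above 40 N).
It fails at once if a tube is laid over or tipped by more than 40 degrees (angle between any of tube1, tube2, tube3, tube4's own z axis and vertical above 0.7 rad).
It fails at once if a knob is turned well past two quarter turns (value of joint any of red_knob, yellow_knob, blue_knob above 3.65 rad).
It fails at once if a bystander is moved more than 40 mm (distance of any of beaker, wash_bottle, tape_roll, spare_stopper, spatula, sample_jar, steel_cup from where it was at the start of the episode above 0.04 m).
Of tube1, tube2, tube3, tube4 only 2 to 3 are there at a start; the rules pass over those that are not, and their reading is None.
At some moment in a run one of tube1, tube2, tube3, tube4 may be knocked a few centimetres aside while the robot is not near it.
It also fails if it takes over 210 s, if anything falls off the work surface, if the arm or the gripper's body presses on something with over 40 N, if the wrist force passes 120 N, or if a joint passes its speed limit or range.

## Working session

There is one attempt and no reset: what is moved stays moved. The work goes in short steps, Python scripts to look and compute and a tool call to move; the robot and the scene stay as the last step left them, time stands still between calls to the robot, and variables do not carry over. Pictures are saved under pics/ and viewed, at most 14 in all, crops included, and the job is handed in when it is done.

Besides the shell and the picture viewer there is one more tool, called after "Call:" in YAML: its name, and indented under it one key for each argument. step_arm: Moves the arm, as the interface text tells. Its arguments: {"type":"object","properties":{"commands":{"type":"array"},"fingers":{"type":"number"},"grip_force":{"type":"number"}},"required":["commands"]}

```bash
ls; mkdir -p pics; cat > h.py <<'E'
import numpy as np, cv2
from cell import observe, read_camera, get_calibration, hand_in, search_frame
def shot(cam,fn=None):
    im=read_camera(cam)
    if fn: cv2.imwrite('pics/'+fn,im[:,:,::-1])
    return im
def ray(cam,uv,z,C=None):
    C=C or get_calibration(cam); K=np.array(C['camera_matrix']); T=np.array(C['world_from_camera'])
    d=C.get('distortion'); p=np.linalg.inv(K)@[uv[0],uv[1],1]
    v=T[:3,:3]@np.array([p[0],-p[1],-p[2]]); o=T[:3,3]
    return o+v*(z-o[2])/v[2]
def proj(cam,P,C=None):
    C=C or get_calibration(cam); K=np.array(C['camera_matrix']); T=np.array(C['world_from_camera'])
    q=np.linalg.inv(T)@np.append(P,1); p=K@np.array([q[0],-q[1],-q[2]]); return p[:2]/p[2]
E
python3 - <<'E'
from h import *
print(observe()); 
for c in ['top','side']:
    print(get_calibration(c)); shot(c,c+'0.png')
    for n in ['tube1','red_grip','yellow_grip','blue_grip','yellow_mat','control_box','switch_tip','mat_centre']:
        try: print(c,n,[(np.round(r['at'],3).tolist(),round(r['confidence'],2)) for r in search_frame(c,n)])
        except Exception as e: print(c,n,e)
E
```

```text
pics
{'time': 0.0, 'qpos': array([ 1.14697515e+00,  3.42770905e-01,  1.52502210e+00,  6.93519799e-07,
        1.27540250e+00, -1.45987919e-01]), 'qvel': array([-6.87240479e-04,  7.69567918e-04,  8.20341805e-05, -1.14647990e-03,
        8.66245793e-05,  1.32357127e-03]), 'joint_efforts': array([ 3.57842982e-04, -4.31224680e+01, -2.44219244e+01,  7.18487240e-02,
        5.56861516e-02, -1.43246111e-04]), 'tool_pos': array([0.1437946 , 0.50449654, 0.22601819]), 'tool_rot': array([-3.14000695e+00, -2.33822868e-04,  2.86375900e+00]), 'contact_force': array([-0.16586499, -0.19895215, -0.75456157]), 'torque': array([ 0.01250925, -0.01069878,  0.02217198]), 'grip_force': 0.0, 'opening': 0.09194175391260355}
{'camera_matrix': array([[512.3559675 ,   0.        , 324.16635976],
       [  0.        , 512.3559675 , 190.1876025 ],
       [  0.        ,   0.        ,   1.        ]]), 'world_from_camera': array([[ 3.03360086e-03,  9.84070396e-01, -1.77753349e-01,
         2.89470683e-01],
       [-9.99839742e-01, -1.51368495e-04, -1.79016146e-02,
         1.68419943e-03],
       [-1.76433553e-02,  1
[... 913 characters left out ...]
rom_camera': array([[ 0.98453646,  0.104986  , -0.14023513,  0.35825102],
       [-0.1740346 ,  0.67756369, -0.71457638, -0.88213214],
       [ 0.01999772,  0.72793227,  0.68535736,  0.98690985],
       [ 0.        ,  0.        ,  0.        ,  1.        ]])}
side tube1 [([0.296, 0.277, 0.069], 0.95), ([0.402, 0.36, 0.1], 0.71), ([0.423, 0.255, 0.069], 0.64)]
side red_grip [([0.65, -0.407, 0.043], 0.59), ([0.673, -0.012, 0.112], 0.51)]
side yellow_grip [([0.48, 0.039, 0.111], 0.64)]
side blue_grip [([0.529, -0.149, 0.111], 0.48)]
side yellow_mat []
side control_box [([0.461, -0.355, 0.054], 0.82)]
side switch_tip [([0.437, -0.342, 0.163], 0.55)]
side mat_centre [([0.556, -0.05, 0.082], 0.84)]
```

View pics/top0.png

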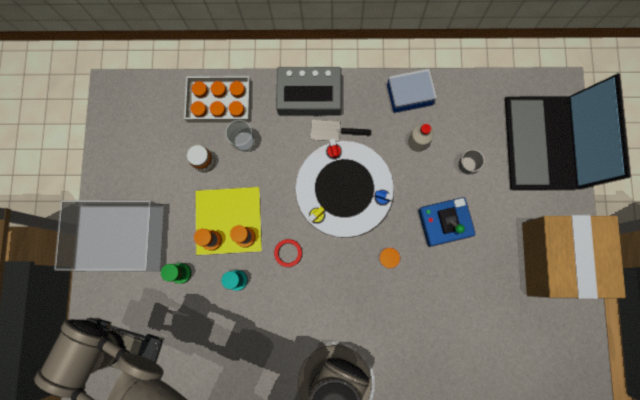

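View pics/side0.png

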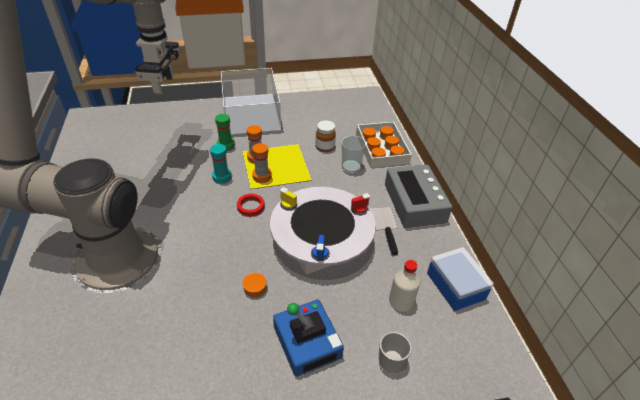

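Top view: the two orange-stoppered tubes on the yellow mat are at (207,238) and (242,236). The look-alikes are green (175,272), turquoise (234,280), a rack of orange stoppers (218,98) and a loose stopper (390,258). The knobs are red (334,150), yellow (318,214) and blue (382,197), and the lever ball is at (460,229). I choose the two on the mat; next I measure them and check with one crop.

```bash
cat >> h.py <<'E'
def blob(im,lo,hi,roi):
    x0,y0,x1,y1=roi; m=cv2.inRange(cv2.cvtColor(im[y0:y1,x0:x1],cv2.COLOR_RGB2HSV),np.array(lo),np.array(hi))
    n,l,s,c=cv2.connectedComponentsWithStats(m); k=1+np.argmax(s[1:,4]); return c[k]+[x0,y0],s[k,4],(l==k)
E
python3 - <<'E'
from h import *
im=cv2.imread('pics/top0.png')[:,:,::-1].copy()
c,a,m=blob(im,(0,0,0),(180,255,45),(300,140,390,235))
cn,_=cv2.findContours(m.astype(np.uint8),cv2.RETR_EXTERNAL,cv2.CHAIN_APPROX_NONE)
e=cv2.fitEllipse(max(cn,key=len)); e0=np.array(e[0])+[300,140]
print('mat',c,a,e,ray('top',e0,.08),ray('top',c,.08))
M=ray('top',e0,.08)
for n,lo,hi,roi in [('red',(0,150,80),(8,255,255),(320,135,350,165)),('red2',(172,150,80),(180,255,255),(320,135,350,165)),('yel',(22,150,80),(34,255,255),(300,195,335,230)),('blu',(100,130,60),(125,255,255),(370,180,395,210))]:
    try:
        c,a,_=blob(im,lo,hi,roi); P=ray('top',c,.115); d=P-M; print(n,c,a,P,np.degrees(np.arctan2(d[1],d[0])),np.hypot(*d[:2]))
    except Exception as ex: print(n,ex)
a=cv2.resize(im[130:250,290:400],None,fx=5,fy=5,interpolation=cv2.INTER_CUBIC)
b=cv2.resize(im[190:260,405:485],None,fx=3,fy=3,interpolation=cv2.INTER_CUBIC)
t=cv2.resize(im[180:290,160:310],None,fx=1.6,fy=1.6,interpolation=cv2.INTER_CUBIC)
o=np.zeros((600,790,3),np.uint8); o[:,:550]=a; o[:210,550:790]=b; o[220:220+t.shape[0],550:790]=t
cv2.imwrite('pics/crop0.png',o[:,:,::-1])
E
```

```text
mat [343.99324861 187.70770453] 2518 ((43.99541091918945, 47.71094512939453), (55.25930404663086, 56.18886947631836), 92.74327850341797) [ 0.56537043 -0.02973072  0.08      ] [ 0.56538015 -0.02972438  0.08      ]
red [333.59375   150.5859375] 128 [0.66907639 0.00092578 0.115     ] 16.4681929157456 0.10814225444469389
red2 [330. 146.] 1 [0.68291033 0.01142735 0.115     ] 19.298343077270605 0.12453759873691729
yel [318.24390244 213.6097561 ] 123 [0.48367042 0.04479576 0.115     ] 137.62903415939815 0.11058520479525577
blu [380.921875  196.7578125] 128 [ 0.5324735  -0.13467496  0.115     ] -107.40467367161459 0.1099795499278694
```

View pics/crop0.png

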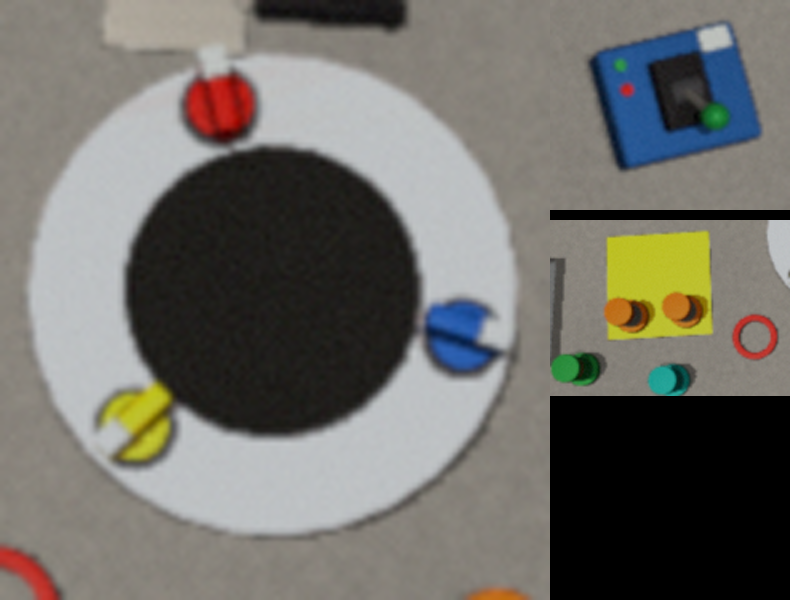

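The crop confirms two orange tubes on the mat, with white marks radially outward on all three knobs. The mat centre is at about (0.565,-0.030), and red lies at about 16.5°.

```bash
cat > go.py <<'E'
import sys; from h import *
def plan(x,y,z,yaw=None,vmax=40):
    o=observe(); p=o['tool_pos']; w=o['tool_rot'][2]
    r=0 if yaw is None else -(yaw-w)            # roll = -dyaw
    R=lambda a:np.array([[np.cos(a),np.sin(a)],[np.sin(a),-np.cos(a)]])
    b=R(w).T@np.array([x-p[0],y-p[1]])
    V=np.eye(2) if abs(r)<1e-6 else np.array([[np.sin(r),-(1-np.cos(r))],[1-np.cos(r),np.sin(r)]])/r
    t=np.append(np.linalg.solve(V,b),p[2]-z)*1000
    n=max(1,int(np.ceil(max(np.linalg.norm(t)/vmax,abs(r)/.12))))
    print('pose',p.round(4),round(w,3),'q6 %.2f'%o['qpos'][5],'t %.1f'%o['time'],'F',o['contact_force'].round(1),'open %.4f'%o['opening'],'| n',n,'row',(t/n).round(1).tolist(),round(r/n,4))
if __name__=='__main__': plan(*map(float,sys.argv[1:]))
E
python3 go.py .675 .003 .226; python3 go.py .675 .003 .2 3.43
```

```text
pose [0.144  0.5049 0.2267] 2.864 q6 -0.15 t 0.9 F [-0.   0.3 -0.5] open 0.0919 | n 19 row [-34.1, -17.7, 0.0] 0.0
pose [0.144  0.5049 0.2267] 2.864 q6 -0.15 t 0.9 F [-0.   0.3 -0.5] open 0.0919 | n 19 row [-28.2, -26.9, 1.4] -0.0298
```

Call:
step_arm:
  commands:
    - {"translation":[-28.2,-26.9,1.4],"roll":-0.0298}
    - {"translation":[-28.2,-26.9,1.4],"roll":-0.0298}
    - {"translation":[-28.2,-26.9,1.4],"roll":-0.0298}
    - {"translation":[-28.2,-26.9,1.4],"roll":-0.0298}
    - {"translation":[-28.2,-26.9,1.4],"roll":-0.0298}
    - {"translation":[-28.2,-26.9,1.4],"roll":-0.0298}
    - {"translation":[-28.2,-26.9,1.4],"roll":-0.0298}
    - {"translation":[-28.2,-26.9,1.4],"roll":-0.0298}
    - {"translation":[-28.2,-26.9,1.4],"roll":-0.0298}
    - {"translation":[-28.2,-26.9,1.4],"roll":-0.0298}
    - {"translation":[-28.2,-26.9,1.4],"roll":-0.0298}
    - {"translation":[-28.2,-26.9,1.4],"roll":-0.0298}
    - {"translation":[-28.2,-26.9,1.4],"roll":-0.0298}
    - {"translation":[-28.2,-26.9,1.4],"roll":-0.0298}
    - {"translation":[-28.2,-26.9,1.4],"roll":-0.0298}
    - {"translation":[-28.2,-26.9,1.4],"roll":-0.0298}
    - {"translation":[-28.2,-26.9,1.4],"roll":-0.0298}
    - {"translation":[-28.2,-26.9,1.4],"roll":-0.0298}
    - {"translation":[-28.2,-26.9,1.4],"roll":-0.0298}
    - {"translation":[0,0,0],"roll":0}
  fingers: 0.6
  grip_force: 20

```text
time: 2.57
tool_pos: [0.672, -0.0089, 0.197]
tool_rot: [-3.14, -0.0, -2.856]
contact_force: [-2.2, -0.4, -0.5]
opening: 0.0551
grip_force: 0.0
```

```bash
python3 - <<'E'
from h import *
o=observe(); print(o['tool_pos'],o['tool_rot'],o['time'],o['opening'])
C=get_calibration('wrist'); im=shot('wrist','w0.png')
print(C, proj('wrist',[.675,.003,.126],C), proj('wrist',[.565,-.03,.08],C))
E
```

```text
[ 0.67195913 -0.00887185  0.19699255] [-3.14043670e+00 -2.63322577e-04 -2.85550706e+00] 2.5667 0.05507669970394066
{'camera_matrix': array([[327.88189832,   0.        , 316.84961682],
       [  0.        , 327.88189832, 198.37275932],
       [  0.        ,   0.        ,   1.        ]]), 'world_from_camera': array([[-2.82323307e-01, -9.25216910e-01, -2.53509801e-01,
         6.03318659e-01],
       [ 9.59319116e-01, -2.72457933e-01, -7.39831678e-02,
        -2.97387200e-02],
       [-6.20278495e-04, -2.64083971e-01,  9.64499493e-01,
         3.56110216e-01],
       [ 0.00000000e+00,  0.00000000e+00,  0.00000000e+00,
         1.00000000e+00]])} [332.14264556 217.9377647 ] [330.57302658  59.79442798]
```

View pics/w0.png

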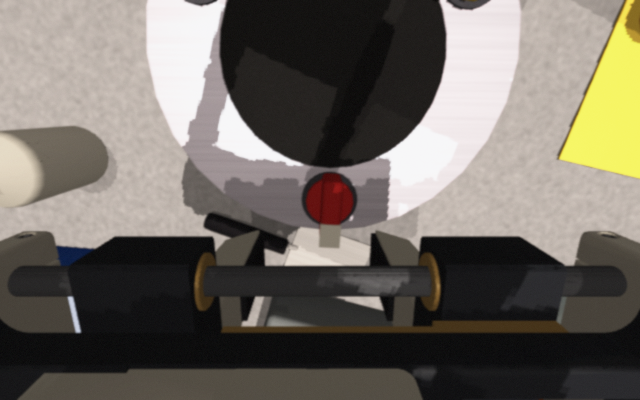

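The wrist view shows the red knob's bar at about u=330, with its white mark at (330,237). I'll zoom in.

```bash
python3 - <<'E'
from h import *
im=cv2.imread('pics/w0.png')
o=cv2.resize(im[150:270,260:400],None,fx=5,fy=5,interpolation=cv2.INTER_CUBIC)
o=cv2.convertScaleAbs(o,alpha=1.6,beta=20); cv2.imwrite('pics/w0c.png',o[:600])
# mat circle
m=cv2.inRange(im,(0,0,0),(62,62,62))[0:168,215:450]
E
```

```text
(no output)
```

View pics/w0c.png

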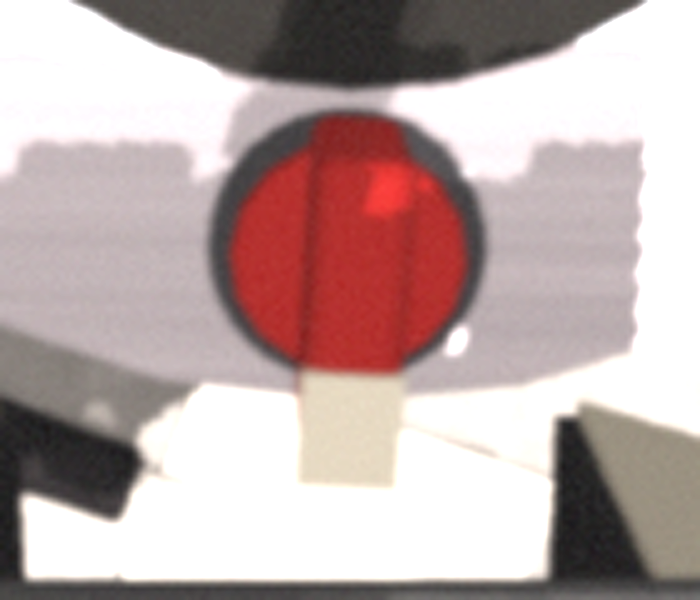

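```bash
python3 - <<'E'
from h import *
a=ray('wrist',(332.5,181.6),.126); b=ray('wrist',(330,247),.126)
print(a,b,(a+b)/2,np.linalg.norm(a-b),np.arctan2(*(b-a)[1::-1]))
r=ray('wrist',(329.5,198.2),.09); print('base disc',r)
from go import plan
E
python3 go.py .672 -.002 .15 3.43
```

```text
[ 0.64605008 -0.00260218  0.126     ] [0.69512551 0.01050125 0.126     ] [0.67058779 0.00394954 0.126     ] 0.05079466208925708 0.2609190699715292
base disc [0.66744331 0.00311069 0.09      ]
pose [ 0.6694 -0.0068  0.1974] -2.856 q6 -1.98 t 2.6 F [ 0.   0.3 -0.4] open 0.0555 | n 307 row [-28.0, 28.5, 0.2] -0.0205
```

```bash
sed -i 's/r=0 if yaw is None else -(yaw-w) .*/r=0 if yaw is None else -((yaw-w+np.pi)%(2*np.pi)-np.pi)/' go.py; python3 go.py .673 .002 .096 -2.88 25
```

```text
pose [ 0.6694 -0.0068  0.1974] -2.856 q6 -1.98 t 2.6 F [ 0.   0.3 -0.4] open 0.0555 | n 5 row [-1.2, 1.5, 20.3] 0.0048
```

Call:
step_arm:
  commands:
    - {"translation":[-6,7.5,0],"roll":0.024}
    - {"translation":[0,0,20],"roll":0}
    - {"translation":[0,0,20],"roll":0}
    - {"translation":[0,0,20],"roll":0}
    - {"translation":[0,0,20],"roll":0}
    - {"translation":[0,0,10],"roll":0}
    - {"translation":[0,0,11],"roll":0}
    - {"translation":[0,0,0],"roll":0}
    - {"translation":[0,0,0],"roll":0}

```text
time: 3.37
tool_pos: [0.6713, 0.0047, 0.0995]
tool_rot: [3.141, 0.0, -2.877]
contact_force: [-0.0, -0.4, 0.3]
opening: 0.0549
grip_force: 0.0
```

Call:
step_arm:
  commands:
    - {"translation":[0,0,0],"roll":0}
    - {"translation":[0,0,0],"roll":0}
    - {"translation":[0,0,0],"roll":0}
    - {"translation":[0,0,0],"roll":0}
    - {"translation":[0,0,0],"roll":0}
    - {"translation":[0,0,0],"roll":0}
  fingers: 0
  grip_force: 10

```text
time: 3.87
tool_pos: [0.6717, 0.0039, 0.0994]
tool_rot: [-3.141, 0.001, -2.877]
contact_force: [3.7, -11.8, 0.0]
opening: 0.0197
grip_force: 7.0
```

```bash
python3 go.py .673 .002 .096 -2.88; python3 go.py .673 .002 .096 1.83
```

```text
pose [0.6717 0.0039 0.0994] -2.877 q6 -1.94 t 3.9 F [  3.7 -11.8   0. ] open 0.0197 | n 1 row [-0.8, -2.2, 3.4] 0.0029
pose [0.6717 0.0039 0.0994] -2.877 q6 -1.94 t 3.9 F [  3.7 -11.8   0. ] open 0.0197 | n 14 row [-0.2, -0.1, 0.2] 0.1126
```

Call:
step_arm:
  commands:
    - {"translation":[0,-2.2,2],"roll":0}
    - {"translation":[0,0,0],"roll":0}
    - {"translation":[0,0,0],"roll":0}
    - {"translation":[0,0,0],"roll":0}

```text
time: 4.2
tool_pos: [0.6728, 0.0017, 0.0983]
tool_rot: [-3.14, 0.002, -2.878]
contact_force: [-0.6, -2.3, 5.0]
opening: 0.0152
grip_force: 10.0
```

Call:
step_arm:
  commands:
    - {"translation":[0,0,0],"roll":0.12}
    - {"translation":[0,0,0],"roll":0.12}
    - {"translation":[0,0,0],"roll":0.12}
    - {"translation":[0,0,0],"roll":0.12}
    - {"translation":[0,0,0],"roll":0.12}
    - {"translation":[0,0,0],"roll":0.12}
    - {"translation":[0,0,0],"roll":0}

```text
time: 4.78
tool_pos: [0.6728, 0.0023, 0.0983]
tool_rot: [3.141, 0.002, 2.68]
contact_force: [0.6, -1.4, 4.7]
opening: 0.0147
grip_force: 10.0
```

Call:
step_arm:
  commands:
    - {"translation":[0,0,0],"roll":0.12}
    - {"translation":[0,0,0],"roll":0.12}
    - {"translation":[0,0,0],"roll":0.12}
    - {"translation":[0,0,0],"roll":0.12}
    - {"translation":[0,0,0],"roll":0.12}
    - {"translation":[0,0,0],"roll":0.12}
    - {"translation":[0,0,0],"roll":0.12}
    - {"translation":[0,0,0],"roll":0}
    - {"translation":[0,0,0],"roll":0}
    - {"translation":[0,0,0],"roll":0}
    - {"translation":[0,0,0],"roll":0}

```text
time: 5.7
tool_pos: [0.6733, 0.0027, 0.0982]
tool_rot: [3.138, 0.001, 1.851]
contact_force: [3.5, 2.0, 5.5]
opening: 0.0149
grip_force: 10.0
```

Call:
step_arm:
  commands:
    - {"translation":[0,0,0],"roll":0}
    - {"translation":[0,0,0],"roll":0}
    - {"translation":[0,0,0],"roll":0}
    - {"translation":[0,0,0],"roll":0}
    - {"translation":[0,0,-20],"roll":0}
    - {"translation":[0,0,-30],"roll":0}
    - {"translation":[0,0,-30],"roll":0}
    - {"translation":[0,0,-20],"roll":0}
    - {"translation":[0,0,0],"roll":0}
  fingers: 0.6

```text
time: 6.45
tool_pos: [0.6739, 0.0021, 0.2025]
tool_rot: [3.134, 0.003, 1.847]
contact_force: [0.6, -0.2, 0.5]
opening: 0.0552
grip_force: 0.0
```

```bash
python3 go.py .482 .049 .197 2.4
```

```text
pose [0.6739 0.0021 0.2025] 1.847 q6 -0.39 t 6.5 F [ 0.6 -0.2  0.5] open 0.0552 | n 6 row [23.8, -23.4, 0.9] -0.0922
```

Call:
step_arm:
  commands:
    - {"translation":[23.8,-23.4,1],"roll":-0.09}
    - {"translation":[23.8,-23.4,1],"roll":-0.09}
    - {"translation":[23.8,-23.4,1],"roll":-0.09}
    - {"translation":[23.8,-23.4,1],"roll":-0.09}
    - {"translation":[23.8,-23.4,1],"roll":-0.09}
    - {"translation":[23.8,-23.4,1],"roll":-0.08}
    - {"translation":[0,0,0],"roll":0}
    - {"translation":[0,0,0],"roll":0}
    - {"translation":[0,0,0],"roll":0}

```text
time: 7.2
tool_pos: [0.4832, 0.0595, 0.1911]
tool_rot: [3.141, 0.001, 2.375]
contact_force: [0.4, -0.7, -0.2]
opening: 0.0551
grip_force: 0.0
```

```bash
python3 - <<'E'
from h import *
C=get_calibration('wrist'); im=shot('wrist','w1.png'); u=proj('wrist',[.4805,.049,.126],C).astype(int); print(u)
o=cv2.resize(im[u[1]-60:u[1]+60,u[0]-80:u[0]+80],None,fx=4,fy=4,interpolation=cv2.INTER_CUBIC); cv2.imwrite('pics/w1c.png',o[:,:,::-1])
E
python3 go.py .4805 .049 .098 2.377 25
```

```text
[305 217]
pose [0.4837 0.0594 0.1911] 2.375 q6 -0.84 t 7.2 F [ 0.  -0.4 -0.2] open 0.0550 | n 4 row [-1.2, -2.4, 23.3] -0.0005
```

View pics/w1c.png

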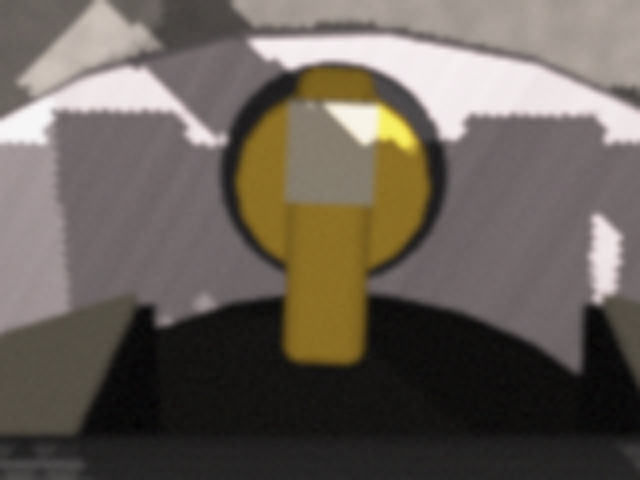

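The yellow bar is centred at about (307,215) in the wrist view, with its mark outward. That is within 2 mm of my estimate.

```bash
python3 - <<'E'
from h import *
print(ray('wrist',(307,215),.126))
E
python3 go.py .4805 .049 .191 2.377 25;python3 go.py .673 .002 .096 -2.88
```

```text
[0.48036821 0.05149163 0.126     ]
pose [0.4837 0.0594 0.1911] 2.375 q6 -0.84 t 7.2 F [ 0.  -0.4 -0.2] open 0.0550 | n 1 row [-4.9, -9.7, 0.1] -0.0018
pose [0.4837 0.0594 0.1911] 2.375 q6 -0.84 t 7.2 F [ 0.  -0.4 -0.2] open 0.0550 | n 9 row [-23.0, -1.0, 10.6] -0.1142
```

Call:
step_arm:
  commands:
    - {"translation":[-4,-8.8,0],"roll":0}
    - {"translation":[0,0,20],"roll":0}
    - {"translation":[0,0,20],"roll":0}
    - {"translation":[0,0,20],"roll":0}
    - {"translation":[0,0,20],"roll":0}
    - {"translation":[0,0,13],"roll":0}
    - {"translation":[0,0,0],"roll":0}
    - {"translation":[0,0,0],"roll":0}
    - {"translation":[0,0,0],"roll":0}

```text
time: 8.0
tool_pos: [0.4802, 0.05, 0.0987]
tool_rot: [3.141, 0.001, 2.376]
contact_force: [0.5, 0.3, 0.0]
opening: 0.0548
grip_force: 0.0
```

Call:
step_arm:
  commands:
    - {"translation":[0,0,0],"roll":0}
    - {"translation":[0,0,0],"roll":0}
    - {"translation":[0,0,0],"roll":0}
    - {"translation":[0,0,0],"roll":0}
    - {"translation":[0,0,0],"roll":0}
    - {"translation":[0,0,0],"roll":0}
    - {"translation":[0,0,0],"roll":0}
    - {"translation":[0,0,0],"roll":0}
  fingers: 0

```text
time: 8.67
tool_pos: [0.4804, 0.0517, 0.0984]
tool_rot: [3.138, 0.0, 2.375]
contact_force: [3.2, 6.9, 0.1]
opening: 0.0148
grip_force: 10.0
```

Call:
step_arm:
  commands:
    - {"translation":[0,1.2,0],"roll":0.12}
    - {"translation":[0,0,0],"roll":0.12}
    - {"translation":[0,0,0],"roll":0.12}
    - {"translation":[0,0,0],"roll":0.12}
    - {"translation":[0,0,0],"roll":0.12}
    - {"translation":[0,0,0],"roll":0.12}
    - {"translation":[0,0,0],"roll":0.12}
    - {"translation":[0,0,0],"roll":0.12}
    - {"translation":[0,0,0],"roll":0.12}
    - {"translation":[0,0,0],"roll":0.12}
    - {"translation":[0,0,0],"roll":0.12}
    - {"translation":[0,0,0],"roll":0.12}
    - {"translation":[0,0,0],"roll":0.12}
    - {"translation":[0,0,0],"roll":0}
    - {"translation":[0,0,0],"roll":0}
    - {"translation":[0,0,0],"roll":0}
    - {"translation":[0,0,0],"roll":0}

```text
time: 10.08
tool_pos: [0.481, 0.0518, 0.0983]
tool_rot: [3.141, -0.002, 0.82]
contact_force: [3.2, 3.9, -0.7]
opening: 0.0152
grip_force: 10.0
```

Call:
step_arm:
  commands:
    - {"translation":[0,0,0],"roll":0}
    - {"translation":[0,0,0],"roll":0}
    - {"translation":[0,0,0],"roll":0}
    - {"translation":[0,0,0],"roll":0}
    - {"translation":[0,0,-20],"roll":0}
    - {"translation":[0,0,-30],"roll":0}
    - {"translation":[0,0,-30],"roll":0}
    - {"translation":[0,0,-20],"roll":0}
    - {"translation":[0,0,0],"roll":0}
  fingers: 0.6

```text
time: 10.83
tool_pos: [0.4823, 0.0511, 0.2023]
tool_rot: [3.136, -0.005, 0.817]
contact_force: [0.3, 0.6, 1.3]
opening: 0.0546
grip_force: 0.0
```

```bash
python3 go.py .5355 -.142 .197 1.33
```

```text
pose [0.4823 0.0511 0.2023] 0.817 q6 0.70 t 10.8 F [0.3 0.6 1.3] open 0.0546 | n 6 row [-24.3, 23.4, 0.9] -0.0855
```

Call:
step_arm:
  commands:
    - {"translation":[-24.3,23.4,1],"roll":-0.08}
    - {"translation":[-24.3,23.4,1],"roll":-0.08}
    - {"translation":[-24.3,23.4,1],"roll":-0.08}
    - {"translation":[-24.3,23.4,1],"roll":-0.08}
    - {"translation":[-24.3,23.4,1],"roll":-0.08}
    - {"translation":[-24.3,23.4,1],"roll":-0.08}
    - {"translation":[0,0,0],"roll":0}
    - {"translation":[0,0,0],"roll":0}
    - {"translation":[0,0,0],"roll":0}

```text
time: 11.58
tool_pos: [0.5215, -0.1442, 0.1911]
tool_rot: [-3.139, -0.001, 1.295]
contact_force: [0.4, 0.4, 0.9]
opening: 0.055
grip_force: 0.0
```

```bash
python3 - <<'E'
from h import *
C=get_calibration('wrist'); im=shot('wrist','w2.png'); u=proj('wrist',[.5336,-.1398,.126],C).astype(int); print(u)
o=cv2.resize(im[u[1]-60:u[1]+60,u[0]-80:u[0]+80],None,fx=4,fy=4,interpolation=cv2.INTER_CUBIC); cv2.imwrite('pics/w2c.png',o[:,:,::-1])
E
python3 go.py .5336 -.1398 .191 1.316 25
```

```text
[332 199]
pose [ 0.5216 -0.1438  0.1914] 1.296 q6 -0.14 t 11.6 F [-0.   0.5  0.7] open 0.0551 | n 1 row [7.0, 10.6, 0.4] -0.0201
```

View pics/w2c.png

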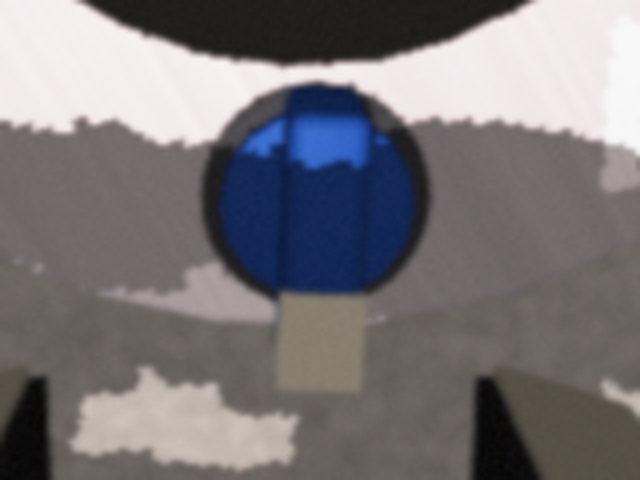

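```bash
python3 - <<'E'
from h import *
a=ray('wrist',(334,167.75),.126); b=ray('wrist',(331.75,237),.126)
print((a+b)/2,np.linalg.norm(a-b),np.arctan2(*(a-b)[1::-1]))
E
python3 go.py .5336 -.1398 .191 1.28 25
```

```text
[ 0.53359082 -0.14204792  0.126     ] 0.051400401190387426 1.277795567817752
pose [ 0.5216 -0.1438  0.1914] 1.296 q6 -0.14 t 11.6 F [-0.   0.5  0.7] open 0.0551 | n 1 row [7.2, 10.4, 0.4] 0.0159
```

Call:
step_arm:
  commands:
    - {"translation":[6.5,10.5,0],"roll":0.016}
    - {"translation":[0,0,20],"roll":0}
    - {"translation":[0,0,20],"roll":0}
    - {"translation":[0,0,20],"roll":0}
    - {"translation":[0,0,20],"roll":0}
    - {"translation":[0,0,13],"roll":0}
    - {"translation":[0,0,0],"roll":0}
    - {"translation":[0,0,0],"roll":0}
    - {"translation":[0,0,0],"roll":0}

```text
time: 12.38
tool_pos: [0.5347, -0.1408, 0.1002]
tool_rot: [3.14, 0.0, 1.281]
contact_force: [-0.3, 0.7, -0.5]
opening: 0.0551
grip_force: 0.0
```

Call:
step_arm:
  commands:
    - {"translation":[0,0,0],"roll":0}
    - {"translation":[0,0,0],"roll":0}
    - {"translation":[0,0,0],"roll":0}
    - {"translation":[0,0,0],"roll":0}
    - {"translation":[0,0,0],"roll":0}
    - {"translation":[0,0,0],"roll":0}
    - {"translation":[0,0,0],"roll":0}
    - {"translation":[0,0,0],"roll":0}
  fingers: 0

```text
time: 13.05
tool_pos: [0.5339, -0.1413, 0.0991]
tool_rot: [-3.141, -0.0, 1.28]
contact_force: [-2.3, 0.4, 2.0]
opening: 0.0148
grip_force: 9.9
```

Call:
step_arm:
  commands:
    - {"translation":[0,0,0],"roll":0.12}
    - {"translation":[0,0,0],"roll":0.12}
    - {"translation":[0,0,0],"roll":0.12}
    - {"translation":[0,0,0],"roll":0.12}
    - {"translation":[0,0,0],"roll":0.12}
    - {"translation":[0,0,0],"roll":0.12}
    - {"translation":[0,0,0],"roll":0.12}
    - {"translation":[0,0,0],"roll":0.12}
    - {"translation":[0,0,0],"roll":0.12}
    - {"translation":[0,0,0],"roll":0.12}
    - {"translation":[0,0,0],"roll":0.12}
    - {"translation":[0,0,0],"roll":0.12}
    - {"translation":[0,0,0],"roll":0.12}
    - {"translation":[0,0,0],"roll":0}
    - {"translation":[0,0,0],"roll":0}
    - {"translation":[0,0,0],"roll":0}
    - {"translation":[0,0,0],"roll":0}

```text
time: 14.47
tool_pos: [0.5332, -0.1402, 0.0991]
tool_rot: [-3.14, 0.003, -0.28]
contact_force: [-3.4, 4.7, 3.9]
opening: 0.0147
grip_force: 10.0
```

Call:
step_arm:
  commands:
    - {"translation":[0,0,0],"roll":0}
    - {"translation":[0,0,0],"roll":0}
    - {"translation":[0,0,0],"roll":0}
    - {"translation":[0,0,0],"roll":0}
    - {"translation":[0,0,-20],"roll":0}
    - {"translation":[0,0,-30],"roll":0}
    - {"translation":[0,0,-30],"roll":0}
    - {"translation":[0,0,-20],"roll":0}
    - {"translation":[0,0,0],"roll":0}
  fingers: 0.6

```text
time: 15.22
tool_pos: [0.5365, -0.1423, 0.2039]
tool_rot: [3.141, -0.009, -0.28]
contact_force: [-0.0, -0.7, 1.5]
opening: 0.0553
grip_force: 0.0
```

```bash
python3 go.py .6735 .002 .197 1.85
```

```text
pose [ 0.5365 -0.1423  0.2039] -0.28 q6 1.45 t 15.2 F [-0.  -0.7  1.5] open 0.0553 | n 18 row [13.5, -0.4, 0.4] -0.1183
```

Call:
step_arm:
  commands:
    - {"translation":[13.5,-0.4,0.4],"roll":-0.1183}
    - {"translation":[13.5,-0.4,0.4],"roll":-0.1183}
    - {"translation":[13.5,-0.4,0.4],"roll":-0.1183}
    - {"translation":[13.5,-0.4,0.4],"roll":-0.1183}
    - {"translation":[13.5,-0.4,0.4],"roll":-0.1183}
    - {"translation":[13.5,-0.4,0.4],"roll":-0.1183}
    - {"translation":[13.5,-0.4,0.4],"roll":-0.1183}
    - {"translation":[13.5,-0.4,0.4],"roll":-0.1183}
    - {"translation":[13.5,-0.4,0.4],"roll":-0.1183}
    - {"translation":[13.5,-0.4,0.4],"roll":-0.1183}
    - {"translation":[13.5,-0.4,0.4],"roll":-0.1183}
    - {"translation":[13.5,-0.4,0.4],"roll":-0.1183}
    - {"translation":[13.5,-0.4,0.4],"roll":-0.1183}
    - {"translation":[13.5,-0.4,0.4],"roll":-0.1183}
    - {"translation":[13.5,-0.4,0.4],"roll":-0.1183}
    - {"translation":[13.5,-0.4,0.4],"roll":-0.1183}
    - {"translation":[13.5,-0.4,0.4],"roll":-0.1183}
    - {"translation":[13.5,-0.4,0.4],"roll":-0.1183}
    - {"translation":[0,0,0],"roll":0}
    - {"translation":[0,0,0],"roll":0}

```text
time: 16.88
tool_pos: [0.6795, -0.004, 0.1912]
tool_rot: [-3.141, -0.0, 1.847]
contact_force: [-0.4, -0.5, 0.2]
opening: 0.0551
grip_force: 0.0
```

```bash
python3 go.py .6735 .002 .197 1.85
```

```text
pose [ 0.6795 -0.004   0.1912] 1.847 q6 -0.39 t 16.9 F [-0.4 -0.5  0.2] open 0.0551 | n 1 row [7.4, -4.1, -5.8] -0.0029
```

Call:
step_arm:
  commands:
    - {"translation":[7.4,-4.1,0],"roll":0}
    - {"translation":[0,0,20],"roll":0}
    - {"translation":[0,0,20],"roll":0}
    - {"translation":[0,0,20],"roll":0}
    - {"translation":[0,0,20],"roll":0}
    - {"translation":[0,0,13],"roll":0}
    - {"translation":[0,0,0],"roll":0}
    - {"translation":[0,0,0],"roll":0}
    - {"translation":[0,0,0],"roll":0}

```text
time: 17.63
tool_pos: [0.6743, 0.0012, 0.1001]
tool_rot: [3.14, 0.001, 1.848]
contact_force: [0.6, -0.2, 0.3]
opening: 0.0554
grip_force: 0.0
```

Call:
step_arm:
  commands:
    - {"translation":[0,0,0],"roll":0}
    - {"translation":[0,0,0],"roll":0}
    - {"translation":[0,0,0],"roll":0}
    - {"translation":[0,0,0],"roll":0}
    - {"translation":[0,0,0],"roll":0}
    - {"translation":[0,0,0],"roll":0}
    - {"translation":[0,0,0],"roll":0}
    - {"translation":[0,0,0],"roll":0}
  fingers: 0

```text
time: 18.3
tool_pos: [0.6737, 0.0017, 0.099]
tool_rot: [3.142, -0.0, 1.849]
contact_force: [1.1, 0.6, 1.2]
opening: 0.0149
grip_force: 10.0
```

Call:
step_arm:
  commands:
    - {"translation":[0,0,0],"roll":0.12}
    - {"translation":[0,0,0],"roll":0.12}
    - {"translation":[0,0,0],"roll":0.12}
    - {"translation":[0,0,0],"roll":0.12}
    - {"translation":[0,0,0],"roll":0.12}
    - {"translation":[0,0,0],"roll":0.12}
    - {"translation":[0,0,0],"roll":0.12}
    - {"translation":[0,0,0],"roll":0.12}
    - {"translation":[0,0,0],"roll":0.12}
    - {"translation":[0,0,0],"roll":0.12}
    - {"translation":[0,0,0],"roll":0.12}
    - {"translation":[0,0,0],"roll":0.12}
    - {"translation":[0,0,0],"roll":0.12}
    - {"translation":[0,0,0],"roll":0}
    - {"translation":[0,0,0],"roll":0}
    - {"translation":[0,0,0],"roll":0}
    - {"translation":[0,0,0],"roll":0}

```text
time: 19.72
tool_pos: [0.6735, 0.0018, 0.0989]
tool_rot: [-3.141, 0.0, 0.292]
contact_force: [-1.6, 1.0, 1.5]
opening: 0.0151
grip_force: 10.0
```

Call:
step_arm:
  commands:
    - {"translation":[0,0,0],"roll":0}
    - {"translation":[0,0,0],"roll":0}
    - {"translation":[0,0,0],"roll":0}
    - {"translation":[0,0,0],"roll":0}
    - {"translation":[0,0,-20],"roll":0}
    - {"translation":[0,0,-30],"roll":0}
    - {"translation":[0,0,-30],"roll":0}
    - {"translation":[0,0,-20],"roll":0}
    - {"translation":[0,0,0],"roll":0}
  fingers: 0.6

```text
time: 20.47
tool_pos: [0.6761, 0.0014, 0.2048]
tool_rot: [3.138, -0.009, 0.29]
contact_force: [0.5, -0.5, 0.2]
opening: 0.0552
grip_force: 0.0
```

```bash
python3 go.py .481 .0515 .197 .82;  python3 go.py .481 .0515 .197 3.96
```

```text
pose [0.6761 0.0014 0.2048] 0.29 q6 1.17 t 20.5 F [ 0.5 -0.5  0.2] open 0.0552 | n 6 row [-23.5, -24.5, 1.3] -0.0884
pose [0.6761 0.0014 0.2048] 0.29 q6 1.17 t 20.5 F [ 0.5 -0.5  0.2] open 0.0552 | n 22 row [-8.9, 8.6, 0.4] 0.1188
```

Call:
step_arm:
  commands:
    - {"translation":[-23.5,-24.5,2],"roll":-0.0884}
    - {"translation":[-23.5,-24.5,2],"roll":-0.0884}
    - {"translation":[-23.5,-24.5,2],"roll":-0.0884}
    - {"translation":[-23.5,-24.5,2],"roll":-0.0884}
    - {"translation":[-23.5,-24.5,2],"roll":-0.0884}
    - {"translation":[-23.5,-24.5,2],"roll":-0.0884}
    - {"translation":[0,0,0],"roll":0}
    - {"translation":[0,0,0],"roll":0}

```text
time: 21.13
tool_pos: [0.4795, 0.0607, 0.1867]
tool_rot: [-3.141, 0.001, 0.82]
contact_force: [0.5, -1.0, -0.3]
opening: 0.055
grip_force: 0.0
```

```bash
python3 go.py .481 .0517 .098 .82 200
```

```text
pose [0.4795 0.0607 0.1867] 0.82 q6 0.72 t 21.1 F [ 0.5 -1.  -0.3] open 0.0550 | n 1 row [-5.5, 7.2, 88.7] 0.0001
```

Call:
step_arm:
  commands:
    - {"translation":[-5.5,7.2,0],"roll":0}
    - {"translation":[0,0,20],"roll":0}
    - {"translation":[0,0,20],"roll":0}
    - {"translation":[0,0,20],"roll":0}
    - {"translation":[0,0,20],"roll":0}
    - {"translation":[0,0,8],"roll":0}
    - {"translation":[0,0,0],"roll":0}
    - {"translation":[0,0,0],"roll":0}
    - {"translation":[0,0,0],"roll":0}

```text
time: 21.88
tool_pos: [0.4839, 0.0511, 0.0998]
tool_rot: [3.14, -0.001, 0.819]
contact_force: [0.5, 0.4, -0.3]
opening: 0.055
grip_force: 0.0
```

Call:
step_arm:
  commands:
    - {"translation":[0,0,0],"roll":0}
    - {"translation":[0,0,0],"roll":0}
    - {"translation":[0,0,0],"roll":0}
    - {"translation":[0,0,0],"roll":0}
    - {"translation":[0,0,0],"roll":0}
    - {"translation":[0,0,0],"roll":0}
    - {"translation":[0,0,0],"roll":0}
    - {"translation":[0,0,0],"roll":0}
  fingers: 0

```text
time: 22.55
tool_pos: [0.4816, 0.0523, 0.099]
tool_rot: [-3.139, 0.0, 0.819]
contact_force: [-3.9, 4.6, 3.4]
opening: 0.0148
grip_force: 10.0
```

Call:
step_arm:
  commands:
    - {"translation":[0,-1,0],"roll":0.12}
    - {"translation":[0,0,0],"roll":0.12}
    - {"translation":[0,0,0],"roll":0.12}
    - {"translation":[0,0,0],"roll":0.12}
    - {"translation":[0,0,0],"roll":0.12}
    - {"translation":[0,0,0],"roll":0.12}
    - {"translation":[0,0,0],"roll":0.12}
    - {"translation":[0,0,0],"roll":0.12}
    - {"translation":[0,0,0],"roll":0.12}
    - {"translation":[0,0,0],"roll":0.12}
    - {"translation":[0,0,0],"roll":0.12}
    - {"translation":[0,0,0],"roll":0.12}
    - {"translation":[0,0,0],"roll":0.12}
    - {"translation":[0,0,0],"roll":0}
    - {"translation":[0,0,0],"roll":0}
    - {"translation":[0,0,0],"roll":0}
    - {"translation":[0,0,0],"roll":0}

```text
time: 23.97
tool_pos: [0.4816, 0.0509, 0.099]
tool_rot: [3.14, -0.001, -0.74]
contact_force: [-1.4, -6.6, 1.5]
opening: 0.0149
grip_force: 10.0
```

Call:
step_arm:
  commands:
    - {"translation":[0,0,0],"roll":0}
    - {"translation":[0,0,0],"roll":0}
    - {"translation":[0,0,0],"roll":0}
    - {"translation":[0,0,0],"roll":0}
    - {"translation":[0,0,-20],"roll":0}
    - {"translation":[0,0,-30],"roll":0}
    - {"translation":[0,0,-30],"roll":0}
    - {"translation":[0,0,-20],"roll":0}
    - {"translation":[0,0,0],"roll":0}
  fingers: 0.6

```text
time: 24.72
tool_pos: [0.4842, 0.0522, 0.2032]
tool_rot: [-3.136, -0.006, -0.74]
contact_force: [0.0, -0.5, 1.4]
opening: 0.0547
grip_force: 0.0
```

```bash
python3 go.py .5335 -.1405 .19 -.28;  python3 go.py .5335 -.1405 .19 2.862
```

```text
pose [0.4842 0.0522 0.2032] -0.74 q6 2.26 t 24.7 F [ 0.  -0.5  1.4] open 0.0547 | n 6 row [23.1, 24.2, 2.2] -0.0766
pose [0.4842 0.0522 0.2032] -0.74 q6 2.26 t 24.7 F [ 0.  -0.5  1.4] open 0.0547 | n 23 row [8.6, -8.2, 0.6] 0.1166
```

Call:
step_arm:
  commands:
    - {"translation":[23.1,24.2,2.2],"roll":-0.0766}
    - {"translation":[23.1,24.2,2.2],"roll":-0.0766}
    - {"translation":[23.1,24.2,2.2],"roll":-0.0766}
    - {"translation":[23.1,24.2,2.2],"roll":-0.0766}
    - {"translation":[23.1,24.2,2.2],"roll":-0.0766}
    - {"translation":[23.1,24.2,2.2],"roll":-0.0766}
    - {"translation":[0,0,0],"roll":0}
    - {"translation":[0,0,0],"roll":0}

```text
time: 25.38
tool_pos: [0.5237, -0.1435, 0.1842]
tool_rot: [-3.141, 0.002, -0.284]
contact_force: [-1.2, 0.8, -0.6]
opening: 0.0551
grip_force: 0.0
```

```bash
python3 go.py .5335 -.1405 .098 -.28 200
```

```text
pose [ 0.5237 -0.1435  0.1842] -0.284 q6 1.45 t 25.4 F [-1.2  0.8 -0.6] open 0.0551 | n 1 row [8.6, -5.6, 86.2] -0.0037
```

Call:
step_arm:
  commands:
    - {"translation":[8.6,-5.6,0],"roll":-0.004}
    - {"translation":[0,0,20],"roll":0}
    - {"translation":[0,0,20],"roll":0}
    - {"translation":[0,0,20],"roll":0}
    - {"translation":[0,0,20],"roll":0}
    - {"translation":[0,0,6],"roll":0}
    - {"translation":[0,0,0],"roll":0}
    - {"translation":[0,0,0],"roll":0}
    - {"translation":[0,0,0],"roll":0}

```text
time: 26.13
tool_pos: [0.5348, -0.1391, 0.101]
tool_rot: [3.141, -0.002, -0.276]
contact_force: [0.7, 0.0, -0.8]
opening: 0.0553
grip_force: 0.0
```

Call:
step_arm:
  commands:
    - {"translation":[0,0,0],"roll":0}
    - {"translation":[0,0,0],"roll":0}
    - {"translation":[0,0,0],"roll":0}
    - {"translation":[0,0,0],"roll":0}
    - {"translation":[0,0,0],"roll":0}
    - {"translation":[0,0,0],"roll":0}
    - {"translation":[0,0,0],"roll":0}
    - {"translation":[0,0,0],"roll":0}
  fingers: 0

```text
time: 26.8
tool_pos: [0.5337, -0.1401, 0.0998]
tool_rot: [3.141, -0.0, -0.277]
contact_force: [-1.1, -4.6, 0.9]
opening: 0.015
grip_force: 10.0
```

Call:
step_arm:
  commands:
    - {"translation":[0,0,0],"roll":0.12}
    - {"translation":[0,0,0],"roll":0.12}
    - {"translation":[0,0,0],"roll":0.12}
    - {"translation":[0,0,0],"roll":0.12}
    - {"translation":[0,0,0],"roll":0.12}
    - {"translation":[0,0,0],"roll":0.12}
    - {"translation":[0,0,0],"roll":0.12}
    - {"translation":[0,0,0],"roll":0.12}
    - {"translation":[0,0,0],"roll":0.12}
    - {"translation":[0,0,0],"roll":0.12}
    - {"translation":[0,0,0],"roll":0.12}
    - {"translation":[0,0,0],"roll":0.12}
    - {"translation":[0,0,0],"roll":0}
    - {"translation":[0,0,0],"roll":0}
    - {"translation":[0,0,0],"roll":0}
    - {"translation":[0,0,0],"roll":0}

```text
time: 28.13
tool_pos: [0.5342, -0.1398, 0.0998]
tool_rot: [-3.141, -0.0, -1.714]
contact_force: [2.6, -4.2, -1.4]
opening: 0.0149
grip_force: 10.0
```

Call:
step_arm:
  commands:
    - {"translation":[0,0,0],"roll":0}
    - {"translation":[0,0,0],"roll":0}
    - {"translation":[0,0,0],"roll":0}
    - {"translation":[0,0,0],"roll":0}
    - {"translation":[0,0,-20],"roll":0}
    - {"translation":[0,0,-40],"roll":0}
    - {"translation":[0,0,-40],"roll":0}
    - {"translation":[0,0,-30],"roll":0}
    - {"translation":[0,0,0],"roll":0}
  fingers: 0.6

```text
time: 28.88
tool_pos: [0.5366, -0.1402, 0.2367]
tool_rot: [-3.13, -0.003, -1.716]
contact_force: [-0.2, -0.3, 0.1]
opening: 0.055
grip_force: 0.0
```

```bash
python3 - <<'E'
from h import *
o=observe(); print(o['tool_pos'],o['tool_rot'],o['qpos'])
im=shot('top','top1.png')
print([(np.round(r['at'],3).tolist(),round(r['confidence'],2)) for r in search_frame('top','tube1')])
# orange stopper blobs on mat, top z=.124
hsv=cv2.cvtColor(im,cv2.COLOR_RGB2HSV); m=cv2.inRange(hsv,np.array((6,150,100)),np.array((19,255,255)))
n,l,s,c=cv2.connectedComponentsWithStats(m)
for k in range(1,n):
    if s[k,4]>60: print(c[k],s[k],ray('top',c[k],.12))
b=cv2.resize(im[130:290,170:400],None,fx=3.4,fy=3.4,interpolation=cv2.INTER_CUBIC); cv2.imwrite('pics/top1c.png',b[:,:,::-1])
E
```

```text
[ 0.53656498 -0.1402481   0.2366879 ] [-3.12977048e+00 -2.70268262e-03 -1.71596872e+00] [-3.94029481e-01  3.82023012e-01  1.43567314e+00  3.02545871e-04
  1.31177288e+00  2.89264387e+00]
[([0.418, 0.265, 0.124], 0.85), ([0.411, 0.362, 0.121], 0.76), ([0.312, 0.447, 0.113], 0.65), ([0.494, 0.328, 0.005], 0.19)]
[198.52325581  87.93023256] [191  81  16  15 172] [0.86145406 0.40462958 0.12      ]
[217.56024096  87.92771084] [211  81  15  15 166] [0.86123765 0.34748472 0.12      ]
[236.45783133  87.87349398] [230  81  15  15 166] [0.8611859  0.29084204 0.12      ]
[197.70121951 108.14634146] [191 101  15  15 164] [0.79820538 0.40411795 0.12      ]
[216.72560976 108.20731707] [210 101  15  15 164] [0.7978371  0.34742244 0.12      ]
[235.68072289 108.14457831] [229 101  15  15 166] [0.79785369 0.29102643 0.12      ]
[241.62275449 235.3502994 ] [231 226  24  21 334] [0.42080687 0.26138487 0.12      ]
[205.75147929 238.55621302] [194 229  27  21 338] [0.41157993 0.36299419 0.12      ]
```

View pics/top1c.png

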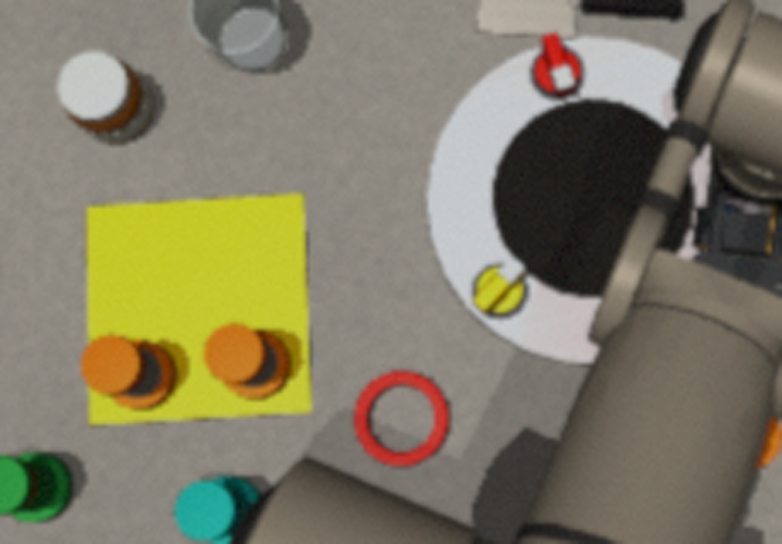

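Red and yellow marks now point inward. The tubes still stand on the mat, with stoppers at about (239,234) and (203,238).

```bash
python3 - <<'E'
from h import *
for p in [(239.1,233.8),(202.9,237.6)]: print(ray('top',p,.124))
E
python3 go.py .40 .267 .235
```

```text
[0.42481506 0.26795579 0.124     ]
[0.41392906 0.37020555 0.124     ]
pose [ 0.5341 -0.1393  0.2308] -1.716 q6 2.89 t 29.0 F [ 0.2  0.5 -0.3] open 0.0550 | n 11 row [-34.8, 17.4, -0.4] 0.0
```

Call:
step_arm:
  commands:
    - {"translation":[-35.1,15.2,-0.4],"roll":-0.12}
    - {"translation":[-36.7,10.9,-0.4],"roll":0}
    - {"translation":[-36.7,10.9,-0.4],"roll":0}
    - {"translation":[-36.7,10.9,-0.4],"roll":0}
    - {"translation":[-36.7,10.9,-0.4],"roll":0}
    - {"translation":[-36.7,10.9,-0.4],"roll":0}
    - {"translation":[-36.7,10.9,-0.4],"roll":0}
    - {"translation":[-36.7,10.9,-0.4],"roll":0}
    - {"translation":[-36.7,10.9,-0.4],"roll":0}
    - {"translation":[-36.7,10.9,-0.4],"roll":0}
    - {"translation":[-36.7,10.9,-0.4],"roll":0}
    - {"translation":[0,0,0],"roll":-0.12}
    - {"translation":[0,0,0],"roll":-0.12}
    - {"translation":[0,0,0],"roll":-0.12}
    - {"translation":[0,0,0],"roll":-0.12}
    - {"translation":[0,0,0],"roll":-0.12}
    - {"translation":[0,0,0],"roll":-0.12}
    - {"translation":[0,0,0],"roll":-0.12}
    - {"translation":[0,0,0],"roll":-0.12}
  fingers: 0.9

```text
time: 30.57
tool_pos: [0.4135, 0.1638, 0.2337]
tool_rot: [-3.031, 0.066, -0.501]
contact_force: [-0.5, 0.1, -0.0]
opening: 0.0828
grip_force: 0.0
```

Call:
step_arm:
  commands:
    - {"translation":[0,0,0],"roll":-0.12}
    - {"translation":[0,0,0],"roll":-0.12}
    - {"translation":[0,0,0],"roll":-0.12}
    - {"translation":[0,0,0],"roll":-0.12}
    - {"translation":[0,0,0],"roll":-0.12}
    - {"translation":[0,0,0],"roll":-0.12}
    - {"translation":[0,0,0],"roll":-0.12}
    - {"translation":[0,0,0],"roll":-0.12}
    - {"translation":[0,0,0],"roll":-0.12}
    - {"translation":[0,0,0],"roll":-0.12}
    - {"translation":[0,0,0],"roll":-0.12}
    - {"translation":[0,0,0],"roll":-0.12}
    - {"translation":[0,0,0],"roll":-0.12}
    - {"translation":[0,0,0],"roll":-0.12}
    - {"translation":[0,0,0],"roll":-0.12}
    - {"translation":[0,0,0],"roll":-0.12}
    - {"translation":[0,0,0],"roll":-0.12}
    - {"translation":[0,0,0],"roll":-0.12}
    - {"translation":[0,0,0],"roll":0}
    - {"translation":[0,0,0],"roll":0}

```text
time: 32.23
tool_pos: [0.4139, 0.1638, 0.2343]
tool_rot: [3.135, -0.129, 1.647]
contact_force: [0.7, 0.0, -0.8]
opening: 0.0823
grip_force: 0.0
```

```bash
python3 - <<'E'
from h import *
o=observe(); print(o['tool_pos'],o['tool_rot'],o['qpos'][5],o['opening'])
C=get_calibration('wrist'); im=shot('wrist','w3.png')
for n in ['tube1']: print([(np.round(r['at'],3).tolist(),round(r['confidence'],2)) for r in search_frame('wrist',n)])
hsv=cv2.cvtColor(im,cv2.COLOR_RGB2HSV); m=cv2.inRange(hsv,np.array((5,150,60)),np.array((19,255,255)))
n,l,s,c=cv2.connectedComponentsWithStats(m)
for k in range(1,n):
    if s[k,4]>60: print(c[k],s[k],ray('wrist',c[k],.124,C))
print(proj('wrist',[.424,.267,.124],C),proj('wrist',[.413,.369,.124],C))
E
```

```text
[0.41388422 0.16379289 0.234297  ] [ 3.13547613 -0.12889885  1.64661536] -0.011983207813366622 0.08233835515924753
[([0.3, 0.286, 0.12], 0.95), ([0.414, 0.351, 0.026], 0.89), ([0.422, 0.265, 0.122], 0.57)]
[329.46353167  20.92802303] [ 302    0   57   39 1042] [0.41249808 0.31698081 0.124     ]
[586.34868421   1.97368421] [568   0  36   6 152] [0.61391935 0.34662476 0.124     ]
[335.08480087  89.38526145] [ 305   52   63   79 3691] [0.42128869 0.26507084 0.124     ]
[145.414 282.892] [138 253  19  57 500] [0.26779911 0.08794177 0.124     ]
[486.0992126  283.27401575] [472 253  25  58 635] [0.56886374 0.10963805 0.124     ]
[486.68222222 327.34488889] [ 283  321  337   11 2250] [0.57553496 0.06816531 0.124     ]
[338.59356513  87.20194155] [335.5293788  -50.61116004]
```

View pics/w3.png

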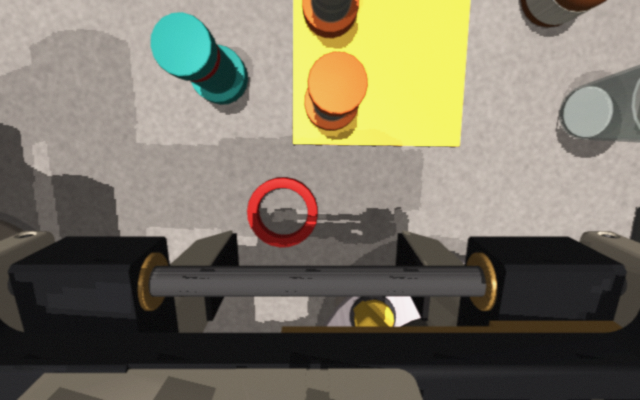

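Call:
step_arm:
  commands:
    - {"translation":[0,0,0],"roll":0}
    - {"translation":[0,0,0],"roll":0}
    - {"translation":[0,0,-5],"roll":0}
    - {"translation":[0,0,-5],"roll":0}
    - {"translation":[0,0,0],"roll":0}

```text
time: 32.75
tool_pos: [0.4153, 0.1625, 0.2468]
tool_rot: [3.13, -0.129, 1.65]
contact_force: [0.1, -0.2, 0.0]
opening: 0.0826
grip_force: 0.0
```

```bash
python3 - <<'E'
from h import *
from scipy.spatial.transform import Rotation as R
o=observe(); print(o['tool_pos'],o['tool_rot'],o['qpos']); r=R.from_euler('xyz',o['tool_rot']).as_matrix(); print(r.round(3))
E
```

```text
[0.41532611 0.16252699 0.24676837] [ 3.12991656 -0.12898553  1.65038829] [ 0.10711305  0.15568525  1.72715183  0.13573108  1.24622071 -0.01426301]
[[-0.079  0.997  0.001]
 [ 0.989  0.078  0.129]
 [ 0.129  0.012 -0.992]]
```

The tool is tilted 0.13 rad because joint 6 ran into its +3.11 limit while translating, and the IK used q4 instead. Rolling against the opposite limit should undo it.

Call:
step_arm:
  commands:
    - {"translation":[0,0,0],"roll":-0.125}
    - {"translation":[0,0,0],"roll":-0.125}
    - {"translation":[0,0,0],"roll":-0.125}
    - {"translation":[0,0,0],"roll":-0.125}
    - {"translation":[0,0,0],"roll":-0.125}
    - {"translation":[0,0,0],"roll":-0.125}
    - {"translation":[0,0,0],"roll":-0.125}
    - {"translation":[0,0,0],"roll":-0.125}
    - {"translation":[0,0,0],"roll":-0.125}
    - {"translation":[0,0,0],"roll":-0.125}
    - {"translation":[0,0,0],"roll":-0.125}
    - {"translation":[0,0,0],"roll":-0.125}
    - {"translation":[0,0,0],"roll":-0.125}
    - {"translation":[0,0,0],"roll":-0.125}
    - {"translation":[0,0,0],"roll":-0.125}
    - {"translation":[0,0,0],"roll":-0.125}
    - {"translation":[0,0,0],"roll":-0.125}
    - {"translation":[0,0,0],"roll":-0.125}
    - {"translation":[0,0,0],"roll":-0.125}
    - {"translation":[0,0,0],"roll":-0.125}

```text
time: 34.42
tool_pos: [0.4148, 0.1625, 0.2458]
tool_rot: [3.073, 0.11, -2.131]
contact_force: [0.4, -0.9, -0.1]
opening: 0.0825
grip_force: 0.0
```

Call:
step_arm:
  commands:
    - {"translation":[0,0,0],"roll":-0.12}
    - {"translation":[0,0,0],"roll":-0.12}
    - {"translation":[0,0,0],"roll":-0.12}
    - {"translation":[0,0,0],"roll":-0.12}
    - {"translation":[0,0,0],"roll":-0.05}
    - {"translation":[0,0,0],"roll":-0.05}
    - {"translation":[0,0,0],"roll":-0.05}
    - {"translation":[0,0,0],"roll":0}

```text
time: 35.08
tool_pos: [0.4139, 0.1712, 0.2472]
tool_rot: [-3.133, 0.119, -1.511]
contact_force: [-0.4, -0.5, 0.7]
opening: 0.0828
grip_force: 0.0
```

```bash
cat > st.py <<'E'
from h import *
from scipy.spatial.transform import Rotation as R
o=observe(); z=R.from_euler('xyz',o['tool_rot']).as_matrix()[:,2]
print(o['time'],o['tool_pos'].round(4),o['tool_rot'].round(3),o['qpos'].round(3),'toolz',z.round(3))
E
python3 st.py
```

```text
35.0833 [0.4139 0.1712 0.2472] [-3.133  0.119 -1.511] [ 0.135  0.159  1.721  0.125  1.247 -3.104] toolz [ 0.001  0.119 -0.993]
```

Call:
step_arm:
  commands:
    - {"translation":[0,0,0],"roll":-0.12}
    - {"translation":[0,0,0],"roll":-0.12}
    - {"translation":[0,0,0],"roll":-0.12}
    - {"translation":[0,0,0],"roll":-0.12}
    - {"translation":[0,0,0],"roll":-0.12}
    - {"translation":[0,0,0],"roll":0}

```text
time: 35.58
tool_pos: [0.368, 0.2873, 0.2494]
tool_rot: [-3.103, -0.048, -1.061]
contact_force: [-1.0, -0.7, -0.3]
opening: 0.0824
grip_force: 0.0
```

```bash
python3 st.py
```

```text
35.5833 [0.368  0.2873 0.2494] [-3.103 -0.048 -1.061] [ 0.532  0.199  1.659 -0.052  1.246 -3.104] toolz [ 0.058 -0.023 -0.998]
```

The tilt is now down to 0.06. I'll turn so that what remains lies about the finger-closing axis, which leaves a gripped tube vertical, then take the tubes by the stopper.

Call:
step_arm:
  commands:
    - {"translation":[0,0,0],"roll":0.123}
    - {"translation":[0,0,0],"roll":0.123}
    - {"translation":[0,0,0],"roll":0.123}
    - {"translation":[0,0,0],"roll":0.123}
    - {"translation":[0,0,0],"roll":0.123}
    - {"translation":[0,0,0],"roll":0.123}
    - {"translation":[0,0,0],"roll":0.123}
    - {"translation":[0,0,0],"roll":0.123}
    - {"translation":[0,0,0],"roll":0.123}
    - {"translation":[0,0,0],"roll":0.123}
    - {"translation":[0,0,0],"roll":0.123}
    - {"translation":[0,0,0],"roll":0.123}
    - {"translation":[0,0,0],"roll":0.123}
    - {"translation":[0,0,0],"roll":0.123}
    - {"translation":[0,0,0],"roll":0.123}
    - {"translation":[0,0,0],"roll":0.123}
    - {"translation":[0,0,0],"roll":0.123}
    - {"translation":[0,0,0],"roll":0.123}
    - {"translation":[0,0,0],"roll":0.123}
    - {"translation":[0,0,0],"roll":0.123}

```text
time: 37.25
tool_pos: [0.3707, 0.2835, 0.2496]
tool_rot: [3.141, 0.062, 2.747]
contact_force: [0.1, -0.4, -0.2]
opening: 0.0828
grip_force: 0.0
```

```bash
cat > go3.py <<'E'
import sys; from h import *
from scipy.spatial.transform import Rotation as R
# target = grasp point (19 mm behind the TCP) in world
def plan(x,y,z,vmax=38):
    o=observe(); r=R.from_euler('xyz',o['tool_rot']).as_matrix(); g=o['tool_pos']-.019*r[:,2]
    t=r.T@(np.array([x,y,z])-g)*1000; n=max(1,int(np.ceil(np.linalg.norm(t)/vmax)))
    print('grasp',g.round(4),'yaw %.3f'%o['tool_rot'][2],'q',o['qpos'].round(2).tolist(),'t %.1f'%o['time'],'toolz',r[:,2].round(3),'F',o['contact_force'].round(1),'open %.4f'%o['opening'],'| n',n,'row',(t/n).round(1).tolist(),'up10',(r.T@[0,0,10]).round(2))
if __name__=='__main__': plan(*map(float,sys.argv[1:]))
E
python3 go3.py .424 .267 .22
```

```text
grasp [0.3696 0.2839 0.2685] yaw 2.747 q [0.52, 0.2, 1.66, -0.05, 1.25, -0.64] t 37.2 toolz [ 0.058 -0.024 -0.998] F [ 0.1 -0.4 -0.2] open 0.0828 | n 2 row [-26.8, 2.6, 26.0] up10 [-0.62  0.   -9.98]
```

Call:
step_arm:
  commands:
    - {"translation":[-27,2,18],"roll":0}
    - {"translation":[-27,2,18],"roll":0}
    - {"translation":[0,0,0],"roll":0}
    - {"translation":[0,0,0],"roll":0}

```text
time: 37.58
tool_pos: [0.4244, 0.2653, 0.2159]
tool_rot: [-3.14, 0.061, 2.752]
contact_force: [-0.7, 0.1, 0.6]
opening: 0.0827
grip_force: 0.0
```

```bash
python3 go3.py .424 .269 .112; python3 - <<'E'
from h import *
C=get_calibration('wrist'); im=shot('wrist','w4.png'); u=proj('wrist',[.424,.269,.124],C).astype(int); print(u,proj('wrist',[.424+.025,.269,.124],C),proj('wrist',[.424,.269+.025,.124],C))
y0=max(0,u[1]-100); o=im[y0:y0+200,u[0]-130:u[0]+130].copy(); cv2.circle(o,(130,int(u[1]-y0)),3,(0,0,255),-1)
cv2.imwrite('pics/w4c.png',cv2.resize(o,None,fx=3,fy=3)[:,:,::-1])
E
```

```text
grasp [0.4233 0.2658 0.2349] yaw 2.752 q [0.43, 0.29, 1.64, -0.05, 1.18, -0.73] t 37.6 toolz [ 0.055 -0.025 -0.998] F [-0.7  0.1  0.6] open 0.0827 | n 4 row [2.0, 0.9, 30.7] up10 [-0.61 -0.02 -9.98]
[322 192] [333.9880961  219.53831248] [352.16787265 180.7945415 ]
```

View pics/w4c.png

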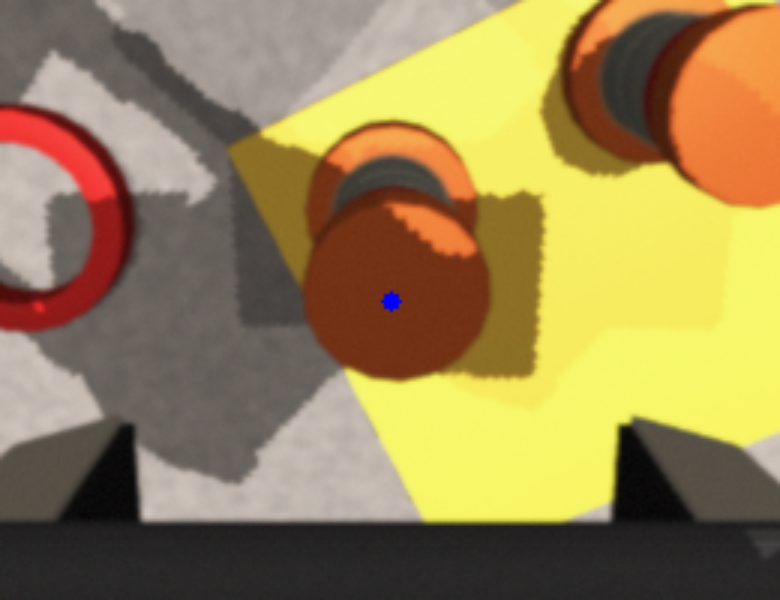

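Call:
step_arm:
  commands:
    - {"translation":[4.4,5,0],"roll":0}
    - {"translation":[1.5,0,25],"roll":0}
    - {"translation":[1.5,0,25],"roll":0}
    - {"translation":[1.5,0,25],"roll":0}
    - {"translation":[1.2,0,20],"roll":0}
    - {"translation":[0.9,0,15],"roll":0}
    - {"translation":[0.8,0,12.5],"roll":0}
    - {"translation":[0,0,0],"roll":0}
    - {"translation":[0,0,0],"roll":0}

```text
time: 38.38
tool_pos: [0.4214, 0.2733, 0.0944]
tool_rot: [-3.141, 0.062, 2.756]
contact_force: [0.2, 0.3, 0.3]
opening: 0.0825
grip_force: 0.0
```

```bash
python3 go3.py .421 .272 .112
```

```text
grasp [0.4203 0.2738 0.1134] yaw 2.756 q [0.45, 0.44, 1.79, -0.06, 0.87, -0.69] t 38.4 toolz [ 0.058 -0.024 -0.998] F [0.2 0.3 0.3] open 0.0825 | n 1 row [-1.2, -1.4, 1.4] up10 [-0.62 -0.   -9.98]
```

Call:
step_arm:
  commands:
    - {"translation":[0,-1,0],"roll":0}
    - {"translation":[0,0,0],"roll":0}
    - {"translation":[0,0,0],"roll":0}
    - {"translation":[0,0,0],"roll":0}
  fingers: 0.6
  grip_force: 6

```text
time: 38.72
tool_pos: [0.4219, 0.272, 0.0947]
tool_rot: [3.141, 0.063, 2.755]
contact_force: [0.1, 0.5, -0.7]
opening: 0.0601
grip_force: 0.0
```

Call:
step_arm:
  commands:
    - {"translation":[0,0,0],"roll":0}
    - {"translation":[0,0,0],"roll":0}
    - {"translation":[0,0,0],"roll":0}
    - {"translation":[0,0,0],"roll":0}
  fingers: 0.2
  grip_force: 10

```text
time: 39.05
tool_pos: [0.4218, 0.2719, 0.0942]
tool_rot: [3.141, 0.063, 2.755]
contact_force: [-0.5, 0.8, 2.7]
opening: 0.0497
grip_force: 10.0
```

Call:
step_arm:
  commands:
    - {"translation":[-0.3,0,-5],"roll":0}
    - {"translation":[-0.6,0,-10],"roll":0}
    - {"translation":[-1.2,0,-20],"roll":0}
    - {"translation":[-1.5,0,-25],"roll":0}
    - {"translation":[-1.5,0,-25],"roll":0}
    - {"translation":[-1.5,0,-25],"roll":0}
    - {"translation":[-1.5,0,-25],"roll":0}
    - {"translation":[-0.9,0,-15],"roll":0}
    - {"translation":[0,0,0],"roll":0}
    - {"translation":[0,0,0],"roll":0}

```text
time: 39.88
tool_pos: [0.421, 0.2718, 0.2439]
tool_rot: [-3.141, 0.062, 2.755]
contact_force: [-0.7, 0.8, -3.6]
opening: 0.0499
grip_force: 10.0
```

```bash
python3 go3.py .6015 -.0443 .265 25
```

```text
grasp [0.4199 0.2723 0.2629] yaw 2.755 q [0.45, 0.26, 1.59, -0.05, 1.25, -0.72] t 39.9 toolz [ 0.058 -0.024 -0.998] F [-0.7  0.8 -3.6] open 0.0499 | n 15 row [-19.1, -15.0, 1.1] up10 [-0.62 -0.01 -9.98]
```

Call:
step_arm:
  commands:
    - {"translation":[-9.5,-7.5,0.5],"roll":0}
    - {"translation":[-9.5,-7.5,0.5],"roll":0}
    - {"translation":[-19.1,-15,1.1],"roll":0}
    - {"translation":[-19.1,-15,1.1],"roll":0}
    - {"translation":[-19.1,-15,1.1],"roll":0}
    - {"translation":[-19.1,-15,1.1],"roll":0}
    - {"translation":[-19.1,-15,1.1],"roll":0}
    - {"translation":[-19.1,-15,1.1],"roll":0}
    - {"translation":[-19.1,-15,1.1],"roll":0}
    - {"translation":[-19.1,-15,1.1],"roll":0}
    - {"translation":[-19.1,-15,1.1],"roll":0}
    - {"translation":[-19.1,-15,1.1],"roll":0}
    - {"translation":[-19.1,-15,1.1],"roll":0}
    - {"translation":[-19.1,-15,1.1],"roll":0}
    - {"translation":[-19.1,-15,1.1],"roll":0}
    - {"translation":[-9.5,-7.5,0.5],"roll":0}
    - {"translation":[-9.5,-7.5,0.5],"roll":0}
    - {"translation":[0,0,0],"roll":0}
    - {"translation":[0,0,0],"roll":0}

```text
time: 41.47
tool_pos: [0.6014, -0.0441, 0.2449]
tool_rot: [-3.141, 0.06, 2.755]
contact_force: [-0.8, 0.6, -5.0]
opening: 0.0499
grip_force: 10.0
```

```bash
python3 go3.py .6015 -.0443 .198 25; python3 - <<'E'
from h import *
C=get_calibration('side'); im=shot('side','s1.png'); u=proj('side',[.6,-.044,.2],C).astype(int); print(u)
cv2.imwrite('pics/s1c.png',cv2.resize(im[u[1]-90:u[1]+90,u[0]-110:u[0]+110],None,fx=3,fy=3)[:,:,::-1])
E
```

```text
grasp [ 0.6004 -0.0437  0.2639] yaw 2.755 q [-0.19, 0.44, 1.32, -0.01, 1.32, -1.38] t 41.5 toolz [ 0.056 -0.023 -0.998] F [-0.8  0.6 -5. ] open 0.0499 | n 3 row [0.9, -0.0, 21.9] up10 [-0.6  -0.   -9.98]
[339 191]
```

View pics/s1c.png

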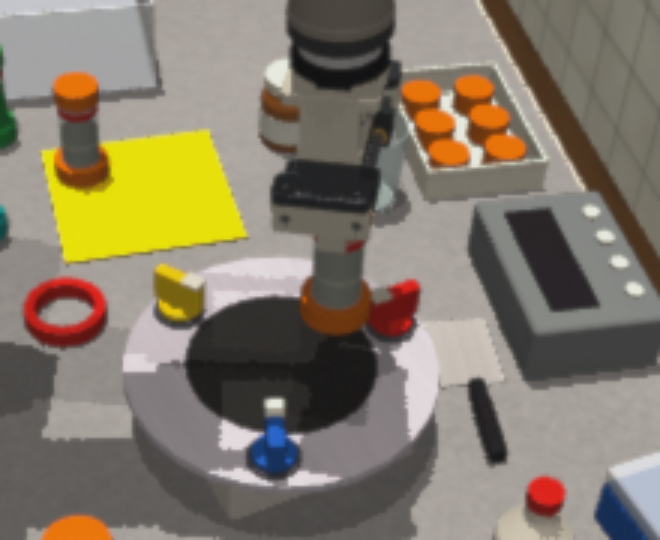

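The tube is held vertical over the black mat, all knob marks point inward, and the other tube is still on its mat.

Call:
step_arm:
  commands:
    - {"translation":[1.7,0,20],"roll":0}
    - {"translation":[1.5,0,20],"roll":0}
    - {"translation":[1,0,15],"roll":0}
    - {"translation":[0.6,0,10],"roll":0}
    - {"translation":[0.3,0,5],"roll":0}
    - {"translation":[0,0,0],"roll":0}
    - {"translation":[0,0,0],"roll":0}
    - {"translation":[0,0,0],"roll":0}

```text
time: 42.18
tool_pos: [0.602, -0.0442, 0.177]
tool_rot: [3.142, 0.065, 2.755]
contact_force: [-0.5, -1.0, -2.3]
opening: 0.0498
grip_force: 10.0
```

Call:
step_arm:
  commands:
    - {"translation":[0,0,1],"roll":0}
    - {"translation":[0,0,1],"roll":0}
    - {"translation":[0,0,1],"roll":0}
    - {"translation":[0,0,0],"roll":0}
    - {"translation":[0,0,0],"roll":0}

```text
time: 42.6
tool_pos: [0.6015, -0.0444, 0.1727]
tool_rot: [-3.141, 0.062, 2.755]
contact_force: [0.3, 0.1, -2.7]
opening: 0.0497
grip_force: 10.0
```

```bash
python3 go3.py .6015 -.0443 .189 25
```

```text
grasp [ 0.6004 -0.044   0.1917] yaw 2.755 q [-0.19, 0.5, 1.44, -0.01, 1.15, -1.37] t 42.6 toolz [ 0.058 -0.024 -0.998] F [ 0.3  0.1 -2.7] open 0.0497 | n 1 row [-1.0, 0.1, 2.7] up10 [-0.62 -0.   -9.98]
```

Call:
step_arm:
  commands:
    - {"translation":[0,0,0.8],"roll":0}
    - {"translation":[0,0,0.8],"roll":0}
    - {"translation":[0,0,0],"roll":0}
    - {"translation":[0,0,0],"roll":0}

```text
time: 42.93
tool_pos: [0.6016, -0.0444, 0.1711]
tool_rot: [-3.141, 0.063, 2.755]
contact_force: [-0.2, -0.8, -3.5]
opening: 0.0495
grip_force: 10.0
```

Call:
step_arm:
  commands:
    - {"translation":[0,0,0.8],"roll":0}
    - {"translation":[0,0,0.8],"roll":0}
    - {"translation":[0,0,0],"roll":0}
    - {"translation":[0,0,0],"roll":0}

```text
time: 43.27
tool_pos: [0.6026, -0.0448, 0.1708]
tool_rot: [-3.141, 0.066, 2.755]
contact_force: [1.4, -1.0, 5.1]
opening: 0.0499
grip_force: 10.0
```

Call:
step_arm:
  commands:
    - {"translation":[0,0,0],"roll":0}
    - {"translation":[0,0,0],"roll":0}
    - {"translation":[0,0,0],"roll":0}
  fingers: 0.65

```text
time: 43.52
tool_pos: [0.6012, -0.0442, 0.169]
tool_rot: [-3.141, 0.061, 2.755]
contact_force: [0.9, -0.0, -0.5]
opening: 0.0593
grip_force: 0.0
```

Call:
step_arm:
  commands:
    - {"translation":[0,0,0],"roll":0}
    - {"translation":[0,0,0],"roll":0}
    - {"translation":[0,0,0],"roll":0}
    - {"translation":[-0.6,0,-10],"roll":0}
    - {"translation":[-1.2,0,-20],"roll":0}
    - {"translation":[-1.8,0,-30],"roll":0}
    - {"translation":[-1.2,0,-20],"roll":0}
    - {"translation":[0,0,0],"roll":0}
  fingers: 0.9

```text
time: 44.18
tool_pos: [0.6036, -0.0447, 0.2557]
tool_rot: [3.14, 0.072, 2.755]
contact_force: [-0.0, 0.6, 0.7]
opening: 0.0827
grip_force: 0.0
```

```bash
python3 - <<'E'
from h import *
im=shot('top','top2.png')
print([(np.round(r['at'],3).tolist(),round(r['confidence'],2)) for r in search_frame('top','tube1')])
print([(np.round(r['at'],3).tolist(),round(r['confidence'],2)) for r in (shot('side'),search_frame('side','tube1'))[1]])
E
python3 go3.py .411 .371 .235
```

```text
[([0.313, 0.452, 0.112], 0.94), ([0.411, 0.364, 0.12], 0.68), ([0.584, -0.04, 0.119], 0.63)]
[([0.412, 0.358, 0.073], 0.96), ([0.602, -0.058, 0.146], 0.94), ([0.318, 0.445, 0.075], 0.87), ([0.299, 0.275, 0.067], 0.61)]
grasp [ 0.5999 -0.0437  0.2678] yaw 2.755 q [-0.19, 0.44, 1.32, -0.01, 1.33, -1.38] t 44.4 toolz [ 0.056 -0.024 -0.998] F [-0.4 -0.1  1.1] open 0.0825 | n 13 row [25.6, 24.1, 1.0] up10 [-0.61 -0.01 -9.98]
```

Call:
step_arm:
  commands:
    - {"translation":[25.6,24.1,0.5],"roll":0}
    - {"translation":[25.6,24.1,0.5],"roll":0}
    - {"translation":[25.6,24.1,0.5],"roll":0}
    - {"translation":[25.6,24.1,0.5],"roll":0}
    - {"translation":[25.6,24.1,1],"roll":0}
    - {"translation":[25.6,24.1,1],"roll":0}
    - {"translation":[25.6,24.1,1],"roll":0}
    - {"translation":[25.6,24.1,1],"roll":0}
    - {"translation":[25.6,24.1,1],"roll":0}
    - {"translation":[25.6,24.1,1],"roll":0}
    - {"translation":[25.6,24.1,1],"roll":0}
    - {"translation":[25.6,24.1,1],"roll":0}
    - {"translation":[25.6,24.1,1],"roll":0}
    - {"translation":[0,0,0],"roll":0}
    - {"translation":[0,0,0],"roll":0}

```text
time: 45.63
tool_pos: [0.4111, 0.3718, 0.2162]
tool_rot: [-3.138, 0.061, 2.759]
contact_force: [0.7, -0.1, -0.4]
opening: 0.0826
grip_force: 0.0
```

```bash
python3 go3.py .412 .372 .113; python3 - <<'E'
from h import *
P=[.412,.372,.124]
C=get_calibration('wrist'); im=shot('wrist','w5.png'); u=proj('wrist',P,C).astype(int); print(u,proj('wrist',[P[0]+.025,P[1],.124],C),proj('wrist',[P[0],P[1]+.025,.124],C))
y0=max(0,u[1]-100); o=im[y0:y0+200,u[0]-130:u[0]+130].copy(); cv2.circle(o,(130,int(u[1]-y0)),3,(0,0,255),-1)
cv2.imwrite('pics/w5c.png',cv2.resize(o,None,fx=3,fy=3)[:,:,::-1])
E
```

```text
grasp [0.41   0.3722 0.2352] yaw 2.759 q [0.63, 0.39, 1.48, -0.06, 1.24, -0.54] t 45.6 toolz [ 0.055 -0.026 -0.998] F [ 0.7 -0.1 -0.4] open 0.0826 | n 4 row [1.4, 0.2, 30.5] up10 [-0.61 -0.03 -9.98]
[319 195] [330.56821642 222.32203527] [348.82269857 183.99457698]
```

View pics/w5c.png

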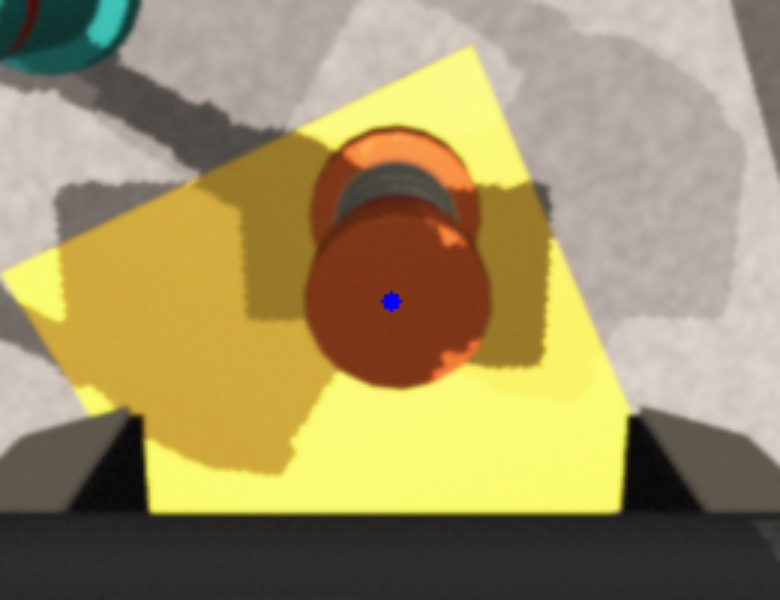

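The stopper centre is at about 2 px from my projected point, so the estimate holds. I descend and grip.

Call:
step_arm:
  commands:
    - {"translation":[0,2.3,0],"roll":0}
    - {"translation":[1.5,0,25],"roll":0}
    - {"translation":[1.5,0,25],"roll":0}
    - {"translation":[1.5,0,25],"roll":0}
    - {"translation":[1.2,0,20],"roll":0}
    - {"translation":[0.9,0,15],"roll":0}
    - {"translation":[0.8,0,12],"roll":0}
    - {"translation":[0,0,0],"roll":0}
    - {"translation":[0,0,0],"roll":0}

```text
time: 46.43
tool_pos: [0.4142, 0.3717, 0.0953]
tool_rot: [-3.14, 0.062, 2.753]
contact_force: [-0.3, 0.0, 0.2]
opening: 0.0828
grip_force: 0.0
```

Call:
step_arm:
  commands:
    - {"translation":[0,0,0],"roll":0}
    - {"translation":[0,0,0],"roll":0}
    - {"translation":[0,0,0],"roll":0}
    - {"translation":[0,0,0],"roll":0}
  fingers: 0.6
  grip_force: 6

```text
time: 46.77
tool_pos: [0.414, 0.373, 0.0963]
tool_rot: [3.141, 0.063, 2.755]
contact_force: [1.1, -0.7, -0.1]
opening: 0.0609
grip_force: 0.0
```

Call:
step_arm:
  commands:
    - {"translation":[0,0,0],"roll":0}
    - {"translation":[0,0,0],"roll":0}
    - {"translation":[0,0,0],"roll":0}
    - {"translation":[0,0,0],"roll":0}
  fingers: 0.2
  grip_force: 10

```text
time: 47.1
tool_pos: [0.4139, 0.3731, 0.0959]
tool_rot: [3.141, 0.063, 2.755]
contact_force: [0.6, 0.9, 2.8]
opening: 0.0495
grip_force: 10.0
```

Call:
step_arm:
  commands:
    - {"translation":[-0.3,0,-5],"roll":0}
    - {"translation":[-0.6,0,-10],"roll":0}
    - {"translation":[-1.2,0,-20],"roll":0}
    - {"translation":[-1.5,0,-25],"roll":0}
    - {"translation":[-1.5,0,-25],"roll":0}
    - {"translation":[-1.5,0,-25],"roll":0}
    - {"translation":[-1.5,0,-25],"roll":0}
    - {"translation":[-0.9,0,-15],"roll":0}
    - {"translation":[0,0,0],"roll":0}
    - {"translation":[0,0,0],"roll":0}

```text
time: 47.93
tool_pos: [0.4132, 0.3729, 0.2462]
tool_rot: [3.141, 0.063, 2.755]
contact_force: [-0.2, 0.7, -4.7]
opening: 0.0498
grip_force: 10.0
```

```bash
python3 go3.py .523 -.0125 .265 25
```

```text
grasp [0.4121 0.3734 0.2652] yaw 2.755 q [0.63, 0.37, 1.43, -0.06, 1.31, -0.54] t 47.9 toolz [ 0.058 -0.023 -0.998] F [-0.2  0.7 -4.7] open 0.0498 | n 17 row [-14.6, -18.6, 0.9] up10 [-0.63  0.   -9.98]
```

Call:
step_arm:
  commands:
    - {"translation":[-7.3,-9.3,0.4],"roll":0}
    - {"translation":[-7.3,-9.3,0.4],"roll":0}
    - {"translation":[-14.6,-18.6,0.9],"roll":0}
    - {"translation":[-14.6,-18.6,0.9],"roll":0}
    - {"translation":[-14.6,-18.6,0.9],"roll":0}
    - {"translation":[-14.6,-18.6,0.9],"roll":0}
    - {"translation":[-14.6,-18.6,0.9],"roll":0}
    - {"translation":[-14.6,-18.6,0.9],"roll":0}
    - {"translation":[-14.6,-18.6,0.9],"roll":0}
    - {"translation":[-14.6,-18.6,0.9],"roll":0}
    - {"translation":[-14.6,-18.6,0.9],"roll":0}
    - {"translation":[-14.6,-18.6,0.9],"roll":0}
    - {"translation":[-14.6,-18.6,0.9],"roll":0}
    - {"translation":[-14.6,-18.6,0.9],"roll":0}
    - {"translation":[-14.6,-18.6,0.9],"roll":0}
    - {"translation":[-14.6,-18.6,0.9],"roll":0}
    - {"translation":[-14.6,-18.6,0.9],"roll":0}
    - {"translation":[-7.3,-9.3,0.4],"roll":0}
    - {"translation":[-7.3,-9.3,0.4],"roll":0}
    - {"translation":[0,0,0],"roll":0}

```text
time: 49.6
tool_pos: [0.5244, -0.0157, 0.2457]
tool_rot: [-3.14, 0.062, 2.753]
contact_force: [-0.2, -0.0, -3.7]
opening: 0.0498
grip_force: 10.0
```

```bash
python3 go3.py .523 -.0125 .196 25; python3 - <<'E'
from h import *
shot('side'); print([(np.round(r['at'],3).tolist(),round(r['confidence'],2)) for r in search_frame('side','tube1')])
E
```

```text
grasp [ 0.5233 -0.0152  0.2646] yaw 2.753 q [-0.17, 0.29, 1.54, -0.02, 1.25, -1.34] t 49.6 toolz [ 0.056 -0.025 -0.998] F [-0.2 -0.  -3.7] open 0.0498 | n 3 row [1.9, 0.8, 22.8] up10 [-0.62 -0.01 -9.98]
[([0.603, -0.06, 0.15], 0.78), ([0.313, 0.443, 0.074], 0.68)]
```

Call:
step_arm:
  commands:
    - {"translation":[1.7,0.5,20],"roll":0}
    - {"translation":[1.5,0,20],"roll":0}
    - {"translation":[1,0,15],"roll":0}
    - {"translation":[0.6,0,10],"roll":0}
    - {"translation":[0.2,0,4],"roll":0}
    - {"translation":[0,0,0],"roll":0}
    - {"translation":[0,0,0],"roll":0}
    - {"translation":[0,0,0],"roll":0}

```text
time: 50.37
tool_pos: [0.5245, -0.0126, 0.1781]
tool_rot: [3.142, 0.064, 2.756]
contact_force: [-0.3, -0.9, -3.2]
opening: 0.05
grip_force: 10.0
```

Call:
step_arm:
  commands:
    - {"translation":[0,0,0.8],"roll":0}
    - {"translation":[0,0,0.8],"roll":0}
    - {"translation":[0,0,0],"roll":0}
    - {"translation":[0,0,0],"roll":0}

```text
time: 50.7
tool_pos: [0.5241, -0.013, 0.1758]
tool_rot: [-3.141, 0.063, 2.755]
contact_force: [0.2, 0.6, -3.9]
opening: 0.0495
grip_force: 10.0
```

Call:
step_arm:
  commands:
    - {"translation":[0,0,0.8],"roll":0}
    - {"translation":[0,0,0.8],"roll":0}
    - {"translation":[0,0,0.8],"roll":0}
    - {"translation":[0,0,0],"roll":0}
    - {"translation":[0,0,0],"roll":0}

```text
time: 51.12
tool_pos: [0.5242, -0.013, 0.1731]
tool_rot: [-3.141, 0.062, 2.755]
contact_force: [0.5, 0.2, -3.5]
opening: 0.0497
grip_force: 10.0
```

Call:
step_arm:
  commands:
    - {"translation":[0,0,0.7],"roll":0}
    - {"translation":[0,0,0.7],"roll":0}
    - {"translation":[0,0,0],"roll":0}
    - {"translation":[0,0,0],"roll":0}

```text
time: 51.45
tool_pos: [0.5247, -0.0132, 0.1722]
tool_rot: [-3.141, 0.064, 2.755]
contact_force: [1.0, -0.5, -0.2]
opening: 0.0498
grip_force: 10.0
```

Contact: the load has gone from the wrist. Release and rise.

Call:
step_arm:
  commands:
    - {"translation":[0,0,0.4],"roll":0}
    - {"translation":[0,0,0],"roll":0}
    - {"translation":[0,0,0],"roll":0}

```text
time: 51.7
tool_pos: [0.525, -0.0132, 0.1722]
tool_rot: [-3.141, 0.064, 2.755]
contact_force: [1.1, -1.1, 3.9]
opening: 0.0498
grip_force: 10.0
```

Call:
step_arm:
  commands:
    - {"translation":[0,0,0],"roll":0}
    - {"translation":[0,0,0],"roll":0}
    - {"translation":[0,0,0],"roll":0}
  fingers: 0.65

```text
time: 51.95
tool_pos: [0.5239, -0.0129, 0.171]
tool_rot: [-3.141, 0.061, 2.755]
contact_force: [0.4, -0.3, -0.2]
opening: 0.0595
grip_force: 0.0
```

Call:
step_arm:
  commands:
    - {"translation":[0,0,0],"roll":0}
    - {"translation":[0,0,0],"roll":0}
    - {"translation":[0,0,0],"roll":0}
    - {"translation":[-0.6,0,-10],"roll":0}
    - {"translation":[-1.2,0,-20],"roll":0}
    - {"translation":[-1.8,0,-30],"roll":0}
    - {"translation":[-1.8,0,-30],"roll":0}
    - {"translation":[0,0,0],"roll":0}
  fingers: 0.9

```text
time: 52.62
tool_pos: [0.5266, -0.0133, 0.2675]
tool_rot: [3.14, 0.073, 2.755]
contact_force: [-0.3, -0.4, 1.0]
opening: 0.0825
grip_force: 0.0
```

```bash
python3 - <<'E'
from h import *
T=shot('top','top3.png')
print([(np.round(r['at'],3).tolist(),round(r['confidence'],2)) for r in search_frame('top','switch_tip')],[(np.round(r['at'],3).tolist(),round(r['confidence'],2)) for r in search_frame('top','control_box')])
S=shot('side','side3.png'); 
for n in ['switch_tip','tube1','control_box']: print([(np.round(r['at'],3).tolist(),round(r['confidence'],2)) for r in search_frame('side',n)])
o=np.zeros((600,800,3),np.uint8)
a=cv2.resize(S[150:380,230:420],None,fx=2.6,fy=2.6); o[:598,:494]=a
b=cv2.resize(T[185:260,405:485],None,fx=3.8,fy=3.8); o[:285,496:800]=b
cv2.imwrite('pics/sw.png',o[:,:,::-1])
E
python3 go3.py .523 -.0125 .265
```

```text
[([0.437, -0.34, 0.172], 0.62)] [([0.468, -0.331, 0.058], 0.81)]
[([0.44, -0.346, 0.166], 0.66), ([0.598, -0.059, 0.149], 0.4), ([0.651, -0.406, 0.041], 0.3)]
[([0.521, -0.03, 0.152], 0.98), ([0.313, 0.447, 0.074], 0.68), ([0.296, 0.276, 0.068], 0.63), ([0.601, -0.059, 0.148], 0.55)]
[([0.462, -0.356, 0.053], 0.94)]
grasp [ 0.5225 -0.0124  0.2793] yaw 2.755 q [-0.16, 0.28, 1.52, -0.01, 1.28, -1.34] t 53.0 toolz [ 0.055 -0.024 -0.998] F [ 0.7  0.3 -0.2] open 0.0828 | n 1 row [0.4, 0.1, 14.3] up10 [-0.6  -0.01 -9.98]
```

View pics/sw.png

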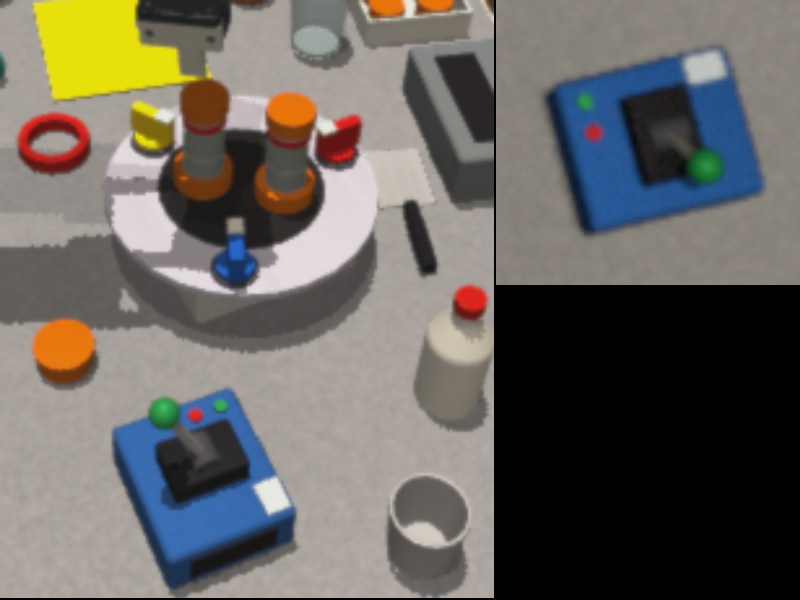

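Both tubes stand on the black mat. The ball is at (460,229) in the top image and (293.5,309) in the side image. The box's -x side faces the robot, so I push along about (0.965,0.26).

```bash
python3 - <<'E'
from h import *
print(ray('top',(460,228.9),.156),ray('side',(293.5,308.8),.156))
cs=[(550,92),(727,48),(762,190),(588,232)]
w=[ray('top',((x-496)/3.8+405,y/3.8+185),.055) for x,y in cs]; print(np.round(w,3)[:,:2].tolist(),np.mean(w,0))
E
```

```text
[ 0.43611703 -0.3461459   0.156     ] [ 0.43671398 -0.34033575  0.156     ]
[[0.505, -0.253], [0.54, -0.392], [0.429, -0.414], [0.396, -0.279]] [ 0.46745641 -0.33464822  0.055     ]
```

```bash
python3 go3.py .379 -.356 .26 36
```

```text
grasp [ 0.5225 -0.0124  0.2793] yaw 2.755 q [-0.16, 0.28, 1.52, -0.01, 1.28, -1.34] t 53.0 toolz [ 0.055 -0.024 -0.998] F [ 0.7  0.3 -0.2] open 0.0828 | n 11 row [0.4, -33.8, 1.8] up10 [-0.6  -0.01 -9.98]
```

Call:
step_arm:
  commands:
    - {"translation":[0.4,-33.8,0],"roll":0}
    - {"translation":[0.4,-33.8,0],"roll":0}
    - {"translation":[0.4,-33.8,0],"roll":0}
    - {"translation":[0.4,-33.8,0],"roll":0}
    - {"translation":[0.4,-33.8,0],"roll":0}
    - {"translation":[0.4,-33.8,0],"roll":0}
    - {"translation":[0.4,-33.8,4],"roll":0}
    - {"translation":[0.4,-33.8,4],"roll":0}
    - {"translation":[0.4,-33.8,4],"roll":0}
    - {"translation":[0.4,-33.8,4],"roll":0}
    - {"translation":[0.4,-33.8,4],"roll":0}
    - {"translation":[0,0,0],"roll":-0.12}
    - {"translation":[0,0,0],"roll":-0.12}
    - {"translation":[0,0,0],"roll":-0.12}
    - {"translation":[0,0,0],"roll":-0.12}
    - {"translation":[0,0,0],"roll":-0.12}
    - {"translation":[0,0,0],"roll":0}
    - {"translation":[0,0,0],"roll":0}
  fingers: 0

```text
time: 54.47
tool_pos: [0.3809, -0.3559, 0.2408]
tool_rot: [-3.107, 0.051, -2.931]
contact_force: [0.7, -0.6, 1.1]
opening: 0.0002
grip_force: 0.0
```

```bash
python3 go3.py .379 -.356 .162 200;  python3 go3.py .475 -.333 .162 200
```

```text
grasp [ 0.3798 -0.3555  0.2598] yaw -2.931 q [-0.92, 0.29, 1.56, 0.03, 1.24, -2.71] t 54.5 toolz [ 0.057 -0.023 -0.998] F [ 0.7 -0.6  1.1] open 0.0002 | n 1 row [5.8, 3.0, 97.6] up10 [-0.51 -0.34 -9.98]
grasp [ 0.3798 -0.3555  0.2598] yaw -2.931 q [-0.92, 0.29, 1.56, 0.03, 1.24, -2.71] t 54.5 toolz [ 0.057 -0.023 -0.998] F [ 0.7 -0.6  1.1] open 0.0002 | n 1 row [-92.7, 5.6, 102.5] up10 [-0.51 -0.34 -9.98]
```

Call:
step_arm:
  commands:
    - {"translation":[1.2,0.6,20],"roll":0}
    - {"translation":[1.2,0.6,20],"roll":0}
    - {"translation":[1.2,0.6,20],"roll":0}
    - {"translation":[1.2,0.6,20],"roll":0}
    - {"translation":[1,0.6,17.5],"roll":0}
    - {"translation":[0,0,0],"roll":0}
    - {"translation":[-12,0.3,0.6],"roll":0}
    - {"translation":[-12,0.3,0.6],"roll":0}
    - {"translation":[-12,0.3,0.6],"roll":0}
    - {"translation":[-10,0.3,0.5],"roll":0}
    - {"translation":[-10,0.3,0.5],"roll":0}
    - {"translation":[-10,0.3,0.5],"roll":0}
    - {"translation":[-10,0.3,0.5],"roll":0}
    - {"translation":[-10,0.3,0.5],"roll":0}
    - {"translation":[-8,0.2,0.4],"roll":0}
    - {"translation":[-6,0.2,0.3],"roll":0}
    - {"translation":[0,0,0],"roll":0}

```text
time: 55.88
tool_pos: [0.4788, -0.3325, 0.1437]
tool_rot: [-3.106, 0.052, -2.926]
contact_force: [-0.3, 0.3, 0.1]
opening: 0.0003
grip_force: 0.0
```

Call:
step_arm:
  commands:
    - {"translation":[-4,0.1,0.2],"roll":0}
    - {"translation":[-4,0.1,0.2],"roll":0}
    - {"translation":[-4,0.1,0.2],"roll":0}
    - {"translation":[0,0,0],"roll":0}
    - {"translation":[0,0,0],"roll":0}

```text
time: 56.3
tool_pos: [0.4882, -0.3303, 0.1436]
tool_rot: [-3.107, 0.049, -2.927]
contact_force: [-5.8, -1.2, 0.7]
opening: 0.0006
grip_force: 2.7
```

```bash
python3 st.py; python3 - <<'E'
from h import *
for c in ['side','top']: shot(c,'e_'+c+'.png'); print([(np.round(r['at'],3).tolist(),round(r['confidence'],2)) for r in search_frame(c,'switch_tip')])
S=cv2.imread('pics/e_side.png')[:,:,::-1]
for c,roi in [('side',(270,270,360,360)),('top',(415,185,485,260))]:
    try: b,a,_=blob(cv2.imread('pics/e_%s.png'%c)[:,:,::-1].copy(),(50,120,40),(75,255,255),roi); print(c,b,a,ray(c,b,.156))
    except Exception as e: print(c,e)
E
```

```text
56.3 [ 0.4882 -0.3303  0.1436] [-3.107  0.049 -2.927] [-0.735  0.501  1.516  0.022  1.068 -2.529] toolz [ 0.055 -0.024 -0.998]
[]
[]
side attempt to get argmax of an empty sequence
top attempt to get argmax of an empty sequence
```

The force rises to 6 N, which suggests the end stop. I back off, rise and look.

Call:
step_arm:
  commands:
    - {"translation":[-3,0.1,0.2],"roll":0}
    - {"translation":[0,0,0],"roll":0}
    - {"translation":[0,0,0],"roll":0}

```text
time: 56.75
tool_pos: [0.4887, -0.3302, 0.1436]
tool_rot: [-3.107, 0.044, -2.928]
contact_force: [-15.8, -3.5, 4.2]
opening: 0.0004
grip_force: 7.6
```

Call:
step_arm:
  commands:
    - {"translation":[15,-0.4,-0.8],"roll":0}
    - {"translation":[25,-0.6,-1.2],"roll":0}
    - {"translation":[30,-0.8,-1.6],"roll":0}
    - {"translation":[20,-0.5,-10],"roll":0}
    - {"translation":[-1.5,-1,-30],"roll":0}
    - {"translation":[-1.5,-1,-30],"roll":0}
    - {"translation":[-1.5,-1,-30],"roll":0}
    - {"translation":[0,0,0],"roll":0}
    - {"translation":[0,0,0],"roll":0}

```text
time: 57.5
tool_pos: [0.4046, -0.351, 0.245]
tool_rot: [-3.102, 0.054, -2.927]
contact_force: [-0.5, -0.1, -1.0]
opening: 0.0006
grip_force: 0.0
```

```bash
python3 st.py; python3 - <<'E'
from h import *
S=shot('side','f_side.png'); T=shot('top','f_top.png')
for c,im,roi in [('side',S,(260,270,370,370)),('top',T,(415,185,485,260))]:
    try: b,a,_=blob(im,(50,120,40),(75,255,255),roi); print(c,b,a,ray(c,b,.156))
    except Exception as e: print(c,e)
o=cv2.resize(S[150:390,220:480],None,fx=2.5,fy=2.5); cv2.imwrite('pics/f.png',o[:,:,::-1])
E
```

```text
57.5 [ 0.4046 -0.351   0.245 ] [-3.102  0.054 -2.927] [-0.875  0.311  1.52   0.031  1.251 -2.668] toolz [ 0.061 -0.027 -0.998]
side [326.42045455 297.29545455] 88 [ 0.51076301 -0.32324635  0.156     ]
top [451.56603774 201.45283019] 53 [ 0.51241957 -0.32620664  0.156     ]
```

View pics/f.png

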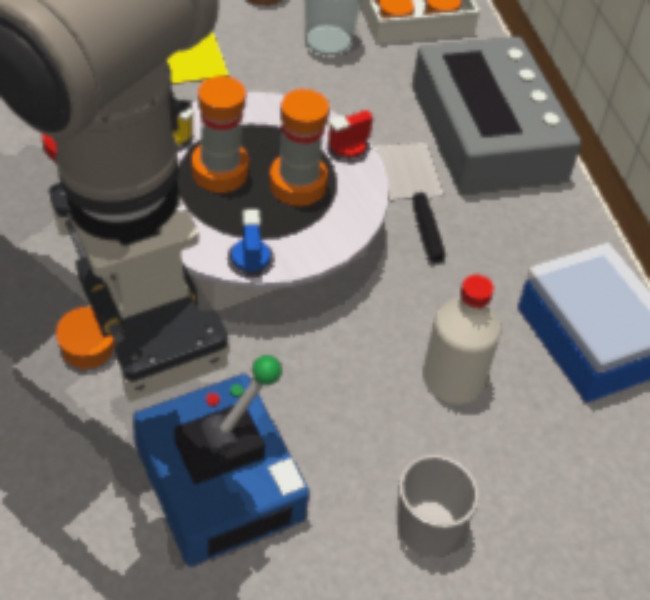

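The lever is thrown to its end stop: the ball went from x 0.436 to 0.512, and 16 N moved it no further. Both tubes stand on the mat and the gripper is clear of everything.

```bash
python3 -c "
from cell import hand_in
print(hand_in())"
```

```text
the job is handed in; nothing more can be done
None
```

I turned the three knobs two quarter turns each in order, stood both tubes from the yellow mat upright on the black mat, pushed the lever to its end stop and handed the job in at about 58 s (no verdict came back).

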